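# Clamp bocal blanks for reaming, star order, and set the spindle speed

### The arm

A 7-joint arm with a two-finger parallel gripper is mounted at the origin on the work surface. World frame = base frame: x ahead of the robot, y to its left, z up, the work surface at z = 0. Lengths are in m, angles in degrees, forces in N, time in s.
With the tool pointing down it reaches from about 0.425 to 0.875 m from the base axis. Payload 4.7 kg.
Tool frame: the origin (TCP) lies between the finger pads; the fingertips stand 17 mm ahead of it and the grasp point (between the pads) lies 2 mm behind it; z points along the fingers, y is the line along which they close (so a half turn about z gives the same grasp; the last joint's range is limited). The gripper opens to 87 mm and grips with 3 to 60 N. Pads are 19 mm wide; open, the fingers measure 117 mm over their backs; the gripper's body (75 mm by 190 mm) begins 51 mm behind the grasp point.
Start: joints at [-65.598, 18.392, -4.016, 83.108, 1.295, 78.541, -3.26], TCP at [0.26, 0.596, 0.24] pointing down, gripper open.
Joint ranges: [-163.93, 163.93], [-17.29, 119.83], [-79.2, 71.16], [3.27, 140.29], [-89.18, 269.18], [5.43, 117.66], [-154.24, 154.24]. Speed limits (degrees/s): [147.25, 147.25, 180, 180, 180, 180, 180].

### API

Orientations are given as [roll, pitch, yaw] about the fixed x, y, z axes, in that order (R = Rz(yaw) Ry(pitch) Rx(roll)).
In Python, from cell import env, cams gives the robot as it stands.
- The arm moves only by the shell command python3 -m pendant 'ROWS' [FORCE]. ROWS is JSON, a list of rows, each an object of numbers: "tx", "ty", "tz": the shift along the tool's x, y, z each as a share of 0.05 m, from -1 to 1; "spin": the turn about the tool's z as a share of 4 degrees, from -1 to 1; "claw": the closure, from 0 (fully open) to 1 (shut). A call has 1 to 10 rows; each row shifts and turns the commanded pose from where the row before left it, along the tool's axes as they then stand; what a row does not reach is not made up. A row lasts 1/8 s, in which the tool goes at most 62.5 mm and 10.7 degrees, less where a joint would pass 70% of its speed; a pose out of reach is approached as far as the arm can. A call with a number of a shift or a turn outside -1 to 1 is refused whole. A call with a gripper value outside its range is refused whole. The fingers move at their own pace and stop on an object; FORCE is the grip in N (left out, the last holds). Time passes only in rows, so rows that do not move let the fingers close. It gives the time, the measured TCP pose, the force, the opening and the grip force at its end, in the units of the state.
- env.get_obs(): the state, without advancing time (a new reading comes with each control period).
- cams.read_camera(name): name is "scene" or "top" or "wrist"; returns the picture (400x640x3 uint8, red, green, blue); there is no depth.
- cams.camera_info(name): a dict with "fx", "fy", "cx", "cy" (pixels), "rvec" (rotation vector, rad) and "tvec" (3), from world to camera coordinates, as OpenCV has them. Camera axes: x right, y down, z forward; pixel columns grow to the right and rows downward; lengths in m; the calibration is good to about 2 mm. A picture is of the moment at which its call begins: read the wrist's pose just before it. camera_info takes no time and is no camera call; for the wrist camera it gives the pose at the moment of the call.
- env.sign_off(): hands the job in; it is judged then, once.
The state is a dict: "time_s": time; "qpos": joint angles; "joint_velocities": joint speeds; "effort": joint torques, N m; "tool_pos": TCP position; "tool_rot": TCP orientation; "force": force on the tool from outside, world axes, zero at the start; "wrist_torque": the same for the moment, N m; "grip_width": finger opening in m; "grasp_force": force on a finger pad.
Only numpy, scipy, OpenCV 4.12 (cv2) and the standard library are available. Lean on these libraries where they do the work, as an engineer would, in place of code of your own. Each camera call takes 0.05 s, during which the arm holds its last target. There are 200 camera calls.

### The job

Set up the bocal blanks for reaming: lay every blank from the cork mat centred in its own V lane of the clamp fixture, hexagonal collar towards the robot, then set the clamp plate down flat between the fixture's fences. Tighten its four wing knobs by turning them clockwise in star order (each time to the diagonally opposite knob, then the other diagonal) and a little each pass: first all four only about half-way, then all four fully home. Also turn the spindle's speed dial until its pointer stands at the brass marker tab, and leave the other tools where they are.

Things in the scene. Friction and masses are not known exactly. Their poses are not given: they have to be found in the camera images.
- blank0_mid (a point): Bocal blank 0 (any blank may be absent), lying on a 4 mm cork mat: tapered silver tube, 180 mm long in all, 75 g, hexagonal brass collar (28 mm long, 22 mm across flats) at the wide end. This point: on the tube's axis at mid-length, 8.4 mm above what it lies on; tube 13 mm thick here, a good place to grip. x runs (within 4 degrees) from collar to thin end..
- blank0_collar (a point): Centre of the outer face of blank 0's collar, 90 mm from its middle. A blank seated in a V lane of the fixture has its middle (blankN_mid) at fixture x = 0, y = that lane's, z = 48.4 mm and its collar at x = -90, z = 51.5 mm, in front of the front row of V rests.
- fixture: Fixed clamp fixture, base 150 (x) by 216 (y) by 12 mm. Two rows of V rests at x = -40 and +40 mm (16 mm thick, V bottoms 39, V edges 53 mm high, 28 mm wide), three lanes along x at y = +50, 0, -50; free finger room between the rows. Blocks at both y ends, tops at 58.5 mm, carry the clamp plate inside fences 8 to 9 mm higher (3 mm play all round). Origin under its centre; x away from robot, z up.
- plate_handle (a point): Centre of the handle bar of the loose clamp plate (130 x by 194 y by 8 mm, 0.64 kg), over the plate's centre, 46 mm above its underside; plate's axes, z up. Bar 84 mm long along x, 12 wide, 12 high, 32 mm free below: grip it closing along y. Starts right of the robot, long side away from it. In place: fixture x = 0, y = 0, z = 104.5 mm, x axes in line, either way round. Loose, it turns with a knob.
- blank1_mid (a point): Bocal blank 1, like blank 0: the point on the tube's axis at mid-length, 8.4 mm above what it lies on, where the tube is 13 mm thick; x runs (within 4 degrees) from the collar to the thin end.
- blank1_collar (a point): Centre of the outer face of blank 1's hexagonal collar, 90 mm from its middle.
- blank2_mid (a point): Bocal blank 2, like blank 0: the point on the tube's axis at mid-length, 8.4 mm above what it lies on, where the tube is 13 mm thick; x runs (within 4 degrees) from the collar to the thin end.
- blank2_collar (a point): Centre of the outer face of blank 2's hexagonal collar, 90 mm from its middle.
- knob0 (a joint): Angle of wing knob 0 in rad: grows as it is turned clockwise seen from above (tightening), hard stop at 2.2 (fully home); half-way is 1.1. At 0 the wing lies along the plate's x axis, its white line at the +x end. Starts at 0 to 0.3; stays where it is left; takes about 0.12 N m.
- knob0_grip (a point): Centre of the wing of knob 0 (x -45, y +74 mm on the plate; diagonal to knob 2), on its turning axis, 28 mm above the plate's top face and 36 mm above its underside. The wing is an upright black bar 48 mm long along this point's x axis (which turns with the knob), 12 mm wide, from 14 to 38 mm above the plate's top.
- knob1 (a joint): Angle of wing knob 1 in rad: grows as it is turned clockwise seen from above (tightening), hard stop at 2.2 (fully home); half-way is 1.1. At 0 the wing lies along the plate's x axis, its white line at the +x end. Starts at 0 to 0.3; stays where it is left; takes about 0.12 N m.
- knob1_grip (a point): Centre of the wing of knob 1 (x -45, y -74 mm on the plate; diagonal to knob 3), on its turning axis, 28 mm above the plate's top face and 36 mm above its underside. The wing is an upright black bar 48 mm long along this point's x axis (which turns with the knob), 12 mm wide, from 14 to 38 mm above the plate's top.
- knob2 (a joint): Angle of wing knob 2 in rad: grows as it is turned clockwise seen from above (tightening), hard stop at 2.2 (fully home); half-way is 1.1. At 0 the wing lies along the plate's x axis, its white line at the +x end. Starts at 0 to 0.3; stays where it is left; takes about 0.12 N m.
- knob2_grip (a point): Centre of the wing of knob 2 (x +45, y -74 mm on the plate; diagonal to knob 0), on its turning axis, 28 mm above the plate's top face and 36 mm above its underside. The wing is an upright black bar 48 mm long along this point's x axis (which turns with the knob), 12 mm wide, from 14 to 38 mm above the plate's top.
- knob3 (a joint): Angle of wing knob 3 in rad: grows as it is turned clockwise seen from above (tightening), hard stop at 2.2 (fully home); half-way is 1.1. At 0 the wing lies along the plate's x axis, its white line at the +x end. Starts at 0 to 0.3; stays where it is left; takes about 0.12 N m.
- knob3_grip (a point): Centre of the wing of knob 3 (x +45, y +74 mm on the plate; diagonal to knob 1), on its turning axis, 28 mm above the plate's top face and 36 mm above its underside. The wing is an upright black bar 48 mm long along this point's x axis (which turns with the knob), 12 mm wide, from 14 to 38 mm above the plate's top.
- speed_dial (a joint): Angle of the spindle's speed dial in rad, on top of the grey controller box: 0 with its pointer towards the box's side nearest the robot, grows as it is turned clockwise seen from above, up to 4.5. Starts at 0 to 0.4; light (0.05 N m), stays where it is left.
- marker (a joint): Angle of the brass marker tab round the dial, same sense and zero as the dial: the dial is right when its angle equals this. Between 1.0 and 2.6; stiff, not to be moved. Tab 12 by 7 by 6 mm, 35 to 47 mm from the dial's axis.
- dial_grip (a point): Centre of the dial's black grip bar, on its turning axis, 101 mm above the counter and 31 mm above the box top (box 125 by 120 mm). The bar is 46 mm long along this point's x axis (pointer at the -x end), 13 mm wide, and reaches from 20 mm below this point to 9 mm above it.
- dial_tip (a point): Tip of the dial's white pointer, 34 mm from the dial's axis; turns with the dial.
- marker_tip (a point): Point at the inner edge of the brass marker tab, 34 mm from the dial's axis: the pointer tip belongs here.
- ferrule: Bystander: upright brass ferrule (tube), 38 mm across, 62 mm high; origin under its centre.
- cork_gauge: Bystander: cork ring gauge, a steel disc 68 mm across with a cork plug on it, 48 mm high in all; origin under its centre.
- reamer: Bystander: hand reamer with wooden handle lying on the counter, 170 mm long, 26 mm high.
Things that resemble listed ones, but are neither listed nor needed, are in the scene too. What is shaped like the part that bears blank2_mid but red is not meant.

How it is judged:
By the outcome, as a careful person would: the job done as asked, in the order asked, and still so for the second after the job is handed in, with the robot touching nothing.
Of blank0, blank1, blank2 only 1 to 3 are there at a start; the rules pass over those that are not, and their reading is None.
At some moment in a run one of blank0, blank1, blank2, plate may be knocked a few centimetres aside while the robot is not near it.
Once in a run the grip may slacken for a moment while it holds something.
It also fails if it takes over 210 s, if anything falls off the work surface, if the arm or the gripper's body presses on something with over 40 N, if the wrist force passes 120 N, or if a joint passes its speed limit or range.

## Working session

There is one attempt and no reset: what is moved stays moved. The work goes in short steps, Python scripts to look and compute and a shell command to move; the robot and the scene stay as the last step left them, time stands still between calls to the robot, and variables do not carry over. Pictures are saved under pics/ and viewed, at most 14 in all, crops included, and the job is handed in when it is done.

```bash
mkdir -p pics; ls; cat > h.py <<'E'
import numpy as np, cv2
from cell import env, cams
from scipy.spatial.transform import Rotation as R
def grab(n):
    c=cams.camera_info(n); im=cams.read_camera(n); return im,c
def save(im,f): cv2.imwrite('pics/'+f,cv2.cvtColor(im,cv2.COLOR_RGB2BGR))
def ray(c,u,v):
    Rm=R.from_rotvec(np.ravel(c['rvec'])).as_matrix(); t=np.ravel(c['tvec'])
    return -Rm.T@t, Rm.T@np.array([(u-c['cx'])/c['fx'],(v-c['cy'])/c['fy'],1])
def onz(c,u,v,z):
    o,d=ray(c,u,v); return o+d*(z-o[2])/d[2]
def proj(c,p):
    Rm=R.from_rotvec(np.ravel(c['rvec'])).as_matrix(); q=Rm@np.array(p)+np.ravel(c['tvec'])
    return c['fx']*q[0]/q[2]+c['cx'], c['fy']*q[1]/q[2]+c['cy']
def obs():
    o=env.get_obs(); print('t',round(o['time_s'],2),'tcp',np.round(o['tool_pos'],4),'rot',np.round(o['tool_rot'],2),'w',round(float(o['grip_width']),4),'F',np.round(o['force'],1)); return o
E
python3 - <<'E'
from h import *
o=obs()
for n in('top','scene','wrist'):
    im,c=grab(n); save(im,n+'0.png'); np.save(n+'0.npy',im); o_,d=ray(c,c['cx'],c['cy']); print(n,np.round(o_,3),np.round(d,3),c['fx'])
E
```

```text
pics
t 0.0 tcp [0.26   0.5952 0.2385] rot [-1.7989e+02  1.0000e-02  1.5641e+02] w 0.087 F [-0.5 -0.8 -0.2]
top [ 0.339 -0.021  1.462] [ 0.086  0.007 -0.996] 462.3868508489074
scene [ 0.878 -0.712  0.836] [-0.398  0.637 -0.66 ] 439.88475126639577
wrist [0.196 0.623 0.383] [ 0.233 -0.103 -0.967] 286.96944995469414
```

View pics/top0.png

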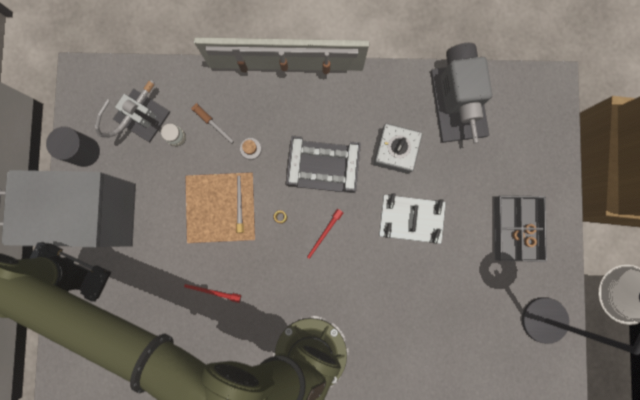

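View pics/scene0.png

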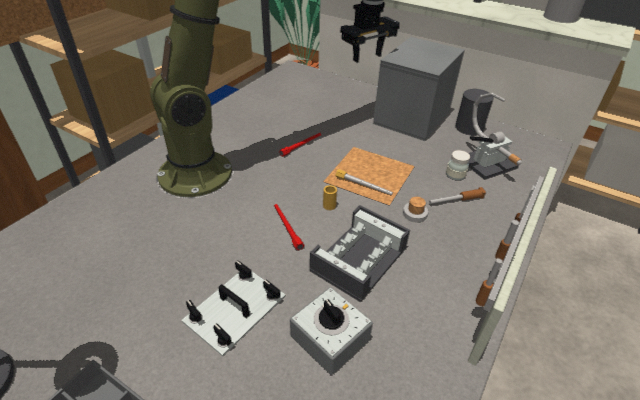

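```bash
python3 - <<'E'
from h import *
c=cams.camera_info('top')
for n,u,v,z in[('blank collar end',240,231,.012),('blank thin',239,175,.012),('fixture c',323,164.5,.05),('fix TL',290,140,.06),('fix BL',289,186,.06),('fix TR',359,144,.06),('fix BR',356,190,.06),('plate handle',413,218,.045),('k0',392,200,.04),('k1',441,206,.04),('k2',436,237,.04),('k3',387,231,.04),('dial',399,146,.1)]:
    print(n,np.round(onz(c,u,v,z),3))
im=cv2.imread('pics/top0.png')[110:260,170:460]; cv2.imwrite('pics/top0c.png',cv2.resize(im,None,fx=2.7,fy=2.7,interpolation=cv2.INTER_CUBIC))
E
```

```text
blank collar end [0.376 0.231 0.012]
blank thin [0.553 0.241 0.012]
fixture c [ 0.585 -0.025  0.05 ]
fix TL [0.658 0.078 0.06 ]
fix BL [0.515 0.078 0.06 ]
fix TR [ 0.649 -0.134  0.06 ]
fix BR [ 0.506 -0.127  0.06 ]
plate handle [ 0.425 -0.304  0.045]
k0 [ 0.48 -0.24  0.04]
k1 [ 0.464 -0.391  0.04 ]
k2 [ 0.368 -0.375  0.04 ]
k3 [ 0.384 -0.225  0.04 ]
dial [ 0.636 -0.251  0.1  ]
```

View pics/top0c.png

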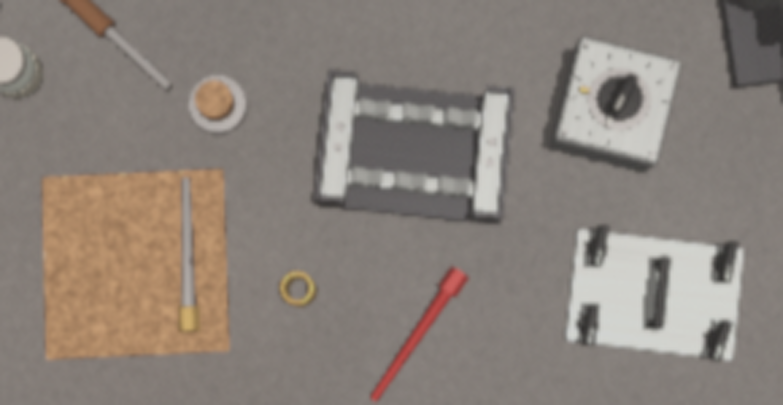

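```bash
python3 -m pendant '[{"spin":-1},{"spin":-1},{"spin":-1},{"spin":-1},{"spin":-1},{"spin":-0.9,"ty":-0.2}]' 20; python3 -m pendant '[{"ty":-1},{"ty":-1},{"ty":-1,"tx":-0.6},{"ty":-1,"tx":-0.6},{"ty":-1,"tx":-0.7},{"ty":-1,"tx":-0.7},{"ty":-1,"tx":-0.7},{"tx":-0.9},{}]'
cat >> h.py <<'E'
E
python3 - <<'E'
from h import *
o=obs(); print(np.round(o['qpos'],1))
im,c=grab('wrist'); save(im,'w1.png'); np.save('w1.npy',im)
E
```

```text
t 0.15 tcp [0.26   0.5953 0.2387] rot [-179.92    0.    156.41] w 0.0867 F [-0.1  0.  -0.4]
[-65.6  18.4  -4.   83.2   1.3  78.5  -3.3]invalid input at $[0]: expected keys tx, ty, tz, spin, claw
invalid input at $[0]: expected keys tx, ty, tz, spin, claw
```

View pics/w1.png

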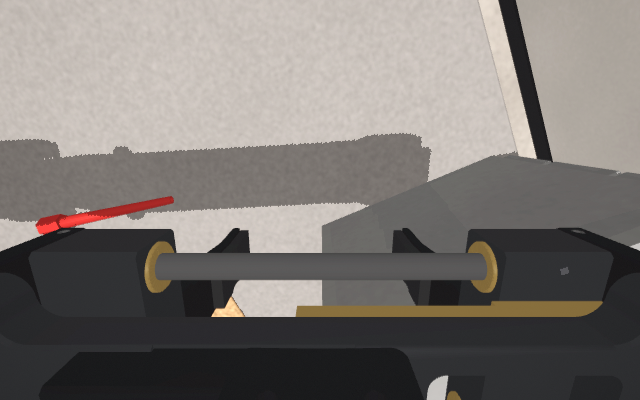

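```bash
python3 -m pendant '[{"tx":0,"ty":0,"tz":0,"spin":-1,"claw":0},{"tx":0,"ty":0,"tz":0,"spin":-1,"claw":0},{"tx":0,"ty":0,"tz":0,"spin":-1,"claw":0},{"tx":0,"ty":0,"tz":0,"spin":-1,"claw":0},{"tx":0,"ty":0,"tz":0,"spin":-1,"claw":0},{"tx":0,"ty":0,"tz":0,"spin":-0.9,"claw":0}]' 20; python3 -m pendant '[{"tx":0,"ty":-1,"tz":0,"spin":0,"claw":0},{"tx":0,"ty":-1,"tz":0,"spin":0,"claw":0},{"tx":-0.6,"ty":-1,"tz":0,"spin":0,"claw":0},{"tx":-0.6,"ty":-1,"tz":0,"spin":0,"claw":0},{"tx":-0.7,"ty":-1,"tz":0,"spin":0,"claw":0},{"tx":-0.7,"ty":-1,"tz":0,"spin":0,"claw":0},{"tx":-0.7,"ty":-1,"tz":0,"spin":0,"claw":0},{"tx":-1,"ty":-0.2,"tz":0,"spin":0,"claw":0},{"tx":-1,"ty":0,"tz":0,"spin":0,"claw":0},{"tx":-1,"ty":0,"tz":0,"spin":0,"claw":0}]'
python3 -m pendant '[{"tx":-0.9,"ty":0,"tz":0,"spin":0,"claw":0},{"tx":0,"ty":0,"tz":0,"spin":0,"claw":0}]'
python3 - <<'E'
from h import *
o=obs(); print(np.round(o['qpos'],1))
im,c=grab('wrist'); save(im,'w2.png'); np.save('w2.npy',im)
hsv=cv2.cvtColor(im,cv2.COLOR_RGB2HSV)
E
```

```text
time_s: 0.95
tool_pos: [0.2601, 0.5955, 0.2393]
tool_rot: [-180.0, -0.0, -179.9]
force: [-0.3, -0.2, 0.3]
grip_width: 0.0873
grasp_force: 0.0
time_s: 2.2
tool_pos: [0.5767, 0.2354, 0.2397]
tool_rot: [180.0, 0.0, 180.0]
force: [0.7, 0.6, 0.7]
grip_width: 0.0871
grasp_force: 0.0
time_s: 2.45
tool_pos: [0.6224, 0.2342, 0.2375]
tool_rot: [-179.8, -0.1, 179.8]
force: [-0.2, -0.1, 0.1]
grip_width: 0.0866
grasp_force: 0.0
t 2.45 tcp [0.6224 0.2342 0.2375] rot [-1.7984e+02 -6.0000e-02  1.7984e+02] w 0.0866 F [-0.2 -0.1  0.1]
[-34.3  20.5  15.   81.4  -5.1  78.9  70.6]
```

View pics/w2.png

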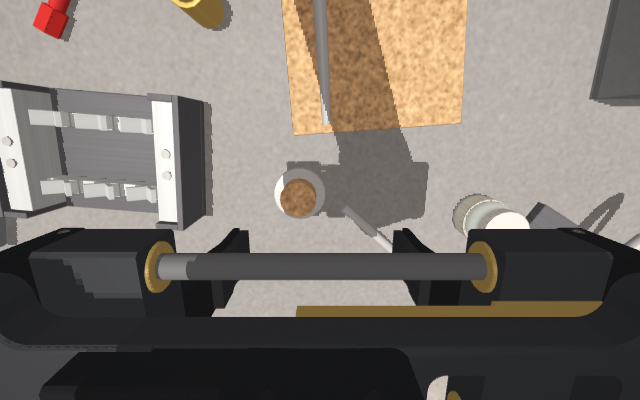

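```bash
python3 -m pendant '[{"tx":-0.3,"ty":-1,"tz":0,"spin":0,"claw":0},{"tx":-0.3,"ty":-1,"tz":0,"spin":0,"claw":0},{"tx":0,"ty":-1,"tz":0,"spin":0,"claw":0},{"tx":0,"ty":-1,"tz":0,"spin":0,"claw":0},{"tx":0,"ty":-1,"tz":0,"spin":0,"claw":0},{"tx":0,"ty":-0.2,"tz":0,"spin":0,"claw":0},{"tx":0,"ty":0,"tz":0,"spin":0,"claw":0},{"tx":0,"ty":0,"tz":0,"spin":0,"claw":0}]' 
python3 - <<'E'
from h import *
o=obs(); print(np.round(o['qpos'],1))
im,c=grab('wrist'); save(im,'w3.png'); np.save('w3.npy',im); import pickle; pickle.dump(c,open('w3.pkl','wb'))
hsv=cv2.cvtColor(im,cv2.COLOR_RGB2HSV)
m=((hsv[...,1]<25)&(hsv[...,2]>200)).astype(np.uint8)
n,l,s,ce=cv2.connectedComponentsWithStats(m)
for i in range(1,n):
    if s[i,4]>60: print(s[i],np.round(ce[i],1),[np.round(v,1).tolist() for v in cv2.boxPoints(cv2.minAreaRect(cv2.findContours((l==i).astype(np.uint8),0,2)[0][0]))])
E
```

```text
time_s: 3.5
tool_pos: [0.6501, -0.0212, 0.2396]
tool_rot: [179.9, -0.0, -179.8]
force: [-0.8, 0.1, -0.3]
grip_width: 0.0871
grasp_force: 0.0
t 3.5 tcp [ 0.6501 -0.0212  0.2396] rot [ 179.89   -0.   -179.79] w 0.0871 F [-0.8  0.1 -0.3]
[-17.   18.9  21.3  83.9  -7.   78.5  94.9]
[  13    0   97   50 3072] [63.8 25.8] [[13.0, 0.0], [109.0, 0.0], [109.0, 49.0], [13.0, 49.0]]
[ 46   0  22  10 130] [58.5  3.3] [[46.0, 0.0], [67.0, 0.0], [67.0, 9.0], [46.0, 9.0]]
[117   0  36  55 693] [142.8  19.7] [[117.0, -0.0], [150.8000030517578, -1.2999999523162842], [152.89999389648438, 54.0], [119.0999984741211, 55.29999923706055]]
[532   6  18  96 286] [540.2  54.3] [[531.0999755859375, 100.9000015258789], [546.4000244140625, 5.599999904632568], [549.5999755859375, 6.099999904632568], [534.2000122070312, 101.4000015258789]]
[ 225   58   24  129 2825] [236.1 120.4] [[225.0, 186.0], [225.0, 58.0], [248.0, 58.0], [248.0, 186.0]]
[292  88  11  14 143] [297.1  94.4] [[292.0, 88.0], [302.0, 88.0], [302.0, 101.0], [292.0, 101.0]]
[335  92  14  14 166] [341.3  98.6] [[335.0, 92.0], [348.0, 92.0], [348.0, 105.0], [335.0, 105.0]]
[  56  118  108  111 6150] [106.7 173.1] [[46.29999923706055, 222.39999389648438], [57.0, 117.9000015258789], [164.89999389648438, 129.0], [154.10000610351562, 233.39999389648438]]
[118 155  21  28 200] [128.3 168.3] [[115.0, 158.10000610351562], [121.69999694824219, 152.89999389648438], [141.8000030517578, 179.10000610351562], [135.0, 184.3000030517578]]
[470 154  25  28 193] [478.1 167.4] [[465.5, 177.89999389648438], [481.70001220703125, 149.10000610351562], [494.0, 156.0], [477.8999938964844, 184.8000030517578]]
[329 161  13   6  65] [334.4 163.8] [[329.0, 161.0], [341.0, 161.0], [341.0, 166.0], [329.0, 166.0]]
[478 192  25   5  65] [488.7 194.4] [[478.0, 192.0], [502.0, 192.0], [502.0, 196.0], [478.0, 196.0]]
```

View pics/w3.png

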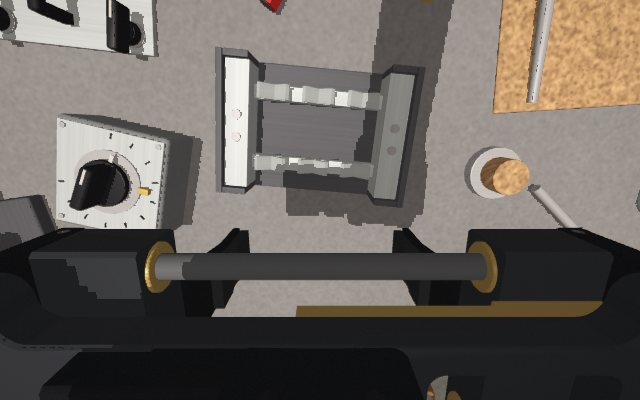

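```bash
python3 - <<'E'
from h import *
import pickle
c=pickle.load(open('w3.pkl','rb')); im=np.load('w3.npy'); g=cv2.cvtColor(im,cv2.COLOR_RGB2GRAY)
for r in (90,110,150,180): print(r,g[r,215:255:1].tolist(),'|',g[r,365:425].tolist())
for cc in (236,): print(g[50:65,cc].tolist(),g[180:195,cc].tolist())
for cc in (400,): print(g[62:82,cc].tolist())
for cc in (385,): print(g[188:206,cc].tolist())
E
```

```text
90 [116, 112, 114, 116, 117, 119, 65, 43, 41, 59, 232, 235, 234, 233, 234, 236, 237, 237, 237, 238, 242, 243, 244, 242, 241, 241, 242, 243, 243, 243, 241, 240, 242, 205, 104, 99, 98, 97, 99, 122] | [108, 108, 108, 58, 54, 55, 54, 54, 54, 54, 54, 54, 53, 54, 54, 77, 96, 97, 97, 97, 99, 100, 100, 110, 132, 133, 131, 129, 130, 131, 132, 132, 130, 132, 136, 135, 135, 133, 132, 132, 132, 133, 133, 132, 129, 130, 134, 83, 43, 42, 49, 57, 56, 56, 55, 54, 60, 82, 83, 82]
110 [115, 113, 116, 118, 118, 120, 77, 44, 41, 61, 233, 234, 234, 233, 234, 236, 236, 195, 230, 232, 233, 236, 238, 194, 133, 241, 242, 242, 241, 241, 239, 240, 244, 145, 101, 100, 99, 97, 98, 99] | [59, 56, 56, 67, 67, 67, 76, 77, 86, 86, 86, 96, 96, 98, 99, 100, 98, 99, 100, 99, 105, 130, 131, 131, 130, 130, 131, 131, 132, 131, 132, 134, 135, 136, 134, 133, 132, 132, 132, 132, 131, 130, 130, 132, 66, 43, 41, 53, 57, 56, 55, 55, 54, 67, 82, 82, 81, 81, 81, 81]
150 [126, 115, 116, 118, 118, 121, 80, 44, 42, 64, 233, 231, 232, 233, 234, 234, 236, 237, 238, 238, 239, 242, 239, 237, 239, 238, 236, 236, 237, 237, 238, 240, 136, 
[... 384 characters left out ...]
4, 234, 235, 236, 237, 237, 234, 235, 235, 232, 232, 234, 235, 235, 235, 202, 106, 99, 99, 98, 99, 100, 97, 72] | [54, 55, 54, 79, 99, 102, 99, 99, 101, 101, 97, 126, 127, 127, 128, 127, 127, 128, 129, 130, 130, 131, 132, 131, 128, 130, 129, 127, 127, 128, 128, 128, 128, 64, 45, 43, 57, 57, 57, 57, 55, 60, 81, 82, 81, 81, 80, 81, 81, 81, 82, 83, 83, 82, 81, 81, 82, 83, 85, 88]
[116, 118, 122, 122, 120, 106, 42, 75, 188, 242, 242, 242, 242, 242, 242] [237, 237, 237, 237, 237, 230, 45, 56, 116, 119, 115, 112, 109, 111, 155]
[82, 82, 68, 55, 56, 56, 56, 56, 55, 50, 42, 60, 136, 132, 131, 132, 133, 133, 134, 134]
[131, 130, 131, 130, 131, 131, 132, 131, 131, 131, 129, 46, 49, 54, 56, 56, 55, 58]
```

```bash
python3 - <<'E'
from h import *
import pickle
c=pickle.load(open('w3.pkl','rb'))
Z=.0585
P=lambda u,v,z=Z: onz(c,u,v,z)
Li=np.array([P(u,r) for u,r in((248.6,90),(248.2,110),(247,150),(246.5,180))])
Ri=np.array([P(u,r) for u,r in((388.5,90),(385.6,110),(379.8,150),(375.7,180))])
Lo=np.array([P(224.8,r) for r in(90,180)]);Ro=np.array([P(u,r) for u,r in((412,90),(409,110),(403,150),(398,180))])
for A in(Li,Ri,Lo,Ro): k=np.polyfit(A[:,0],A[:,1],1); print('edge yaw',np.degrees(np.arctan(k[0])),'y at x=.585',np.polyval(k,.585))
E=[P(236,57.8),P(400,73.5),P(236,186),P(385,199)]
for e in E: print(np.round(e,4))
print('yaw ends',[np.degrees(np.arctan2(-(b-a)[0],(b-a)[1])) for a,b in((E[0],E[1]),(E[2],E[3]))])
B=np.array([P(238,114),P(237,136),P(394,128),P(391,150)]);print('bolts',B.mean(0))
print('pt',P(112,158,.075),'marker',P(145,190,.078),'bartop centre?')
E
```

```text
edge yaw -4.902226057843555 y at x=.585 -0.10186265538716244
edge yaw -5.009928293087832 y at x=.585 0.04690985200240397
edge yaw -4.630603367364138 y at x=.585 -0.12697800850858465
edge yaw -4.5760950744884346 y at x=.585 0.07241486471412495
[ 0.5117 -0.1094  0.0585]
[0.5261 0.0617 0.0585]
[ 0.6472 -0.1191  0.0585]
[0.662  0.0543 0.0585]
yaw ends [np.float64(-4.778213282727974), np.float64(-4.909051659099635)]
bolts [ 0.5862784  -0.02708909  0.0585    ]
pt [ 0.61372268 -0.24462055  0.075     ] marker [ 0.64797153 -0.21279603  0.078     ] bartop centre?
```

```bash
python3 -m pendant '[{"tx":0.4,"ty":1,"tz":0,"spin":0,"claw":0},{"tx":0.4,"ty":1,"tz":0,"spin":0,"claw":0},{"tx":0.5,"ty":1,"tz":0,"spin":0,"claw":0},{"tx":0.5,"ty":1,"tz":0,"spin":0,"claw":0},{"tx":0.5,"ty":1,"tz":0,"spin":0,"claw":0},{"tx":0,"ty":0.2,"tz":0,"spin":0,"claw":0},{"tx":0,"ty":0,"tz":0,"spin":0,"claw":0},{"tx":0,"ty":0,"tz":0,"spin":0,"claw":0}]' 
cat >> h.py <<'E'
def blank(im,c,z0=.004):
    # brass collar end + silver tube axis on cork
    hsv=cv2.cvtColor(im,cv2.COLOR_RGB2HSV)
    m=((hsv[...,1]<60)&(hsv[...,2]>60)).astype(np.uint8); m[225:]=0
    return m,hsv
E
python3 - <<'E'
from h import *
import pickle
o=obs()
im,c=grab('wrist'); save(im,'w4.png'); np.save('w4.npy',im); pickle.dump(c,open('w4.pkl','wb'))
print(np.round(proj(c,[.465,.236,.012]),1),np.round(proj(c,[.376,.231,.012]),1))
E
```

```text
time_s: 4.55
tool_pos: [0.536, 0.234, 0.2396]
tool_rot: [-179.9, 0.0, 179.9]
force: [0.4, -0.0, -0.6]
grip_width: 0.0867
grasp_force: 0.0
t 4.55 tcp [0.536  0.234  0.2396] rot [-1.7994e+02  2.0000e-02  1.7988e+02] w 0.0867 F [ 0.4 -0.  -0.6]
[322.5 125.5] [318.3  47. ]
```

View pics/w4.png

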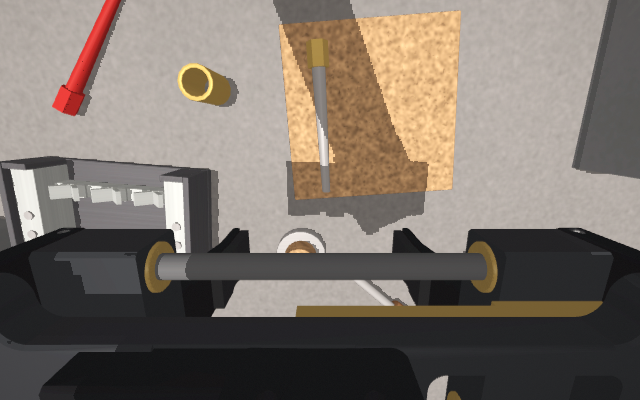

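```bash
python3 - <<'E'
from h import *
import pickle
im=np.load('w4.npy');c=pickle.load(open('w4.pkl','rb'))
hsv=cv2.cvtColor(im,cv2.COLOR_RGB2HSV)
S=hsv[...,1]
m=S[:,300:345]<70
pts=[]
for r in range(70,192,6):
    cs=np.where(m[r])[0]+300
    if len(cs): pts.append((cs.mean(),r,len(cs),cs.min(),cs.max()))
for p in pts: print(np.round(p,1).tolist())
print('S col318',S[30:45,318].tolist(), hsv[30:45,318,2].tolist()); print('thin',S[184:200,325].tolist()); print('r52',[(int(a),int(b)) for a,b in zip(S[52,300:335],hsv[52,300:335,2])])
W=np.array([onz(c,u,r,.004+.0084) for u,r,*_ in pts]); k=np.polyfit(W[:,0],W[:,1],1); print('yaw',np.degrees(np.arctan(k[0])),'y(.465)',np.polyval(k,.465),W[[0,-1]])
print(onz(c,318,38.,.015),onz(c,318,67,.025),onz(c,325,192,.0085))
E
```

```text
[318.0, 70.0, 13.0, 312.0, 324.0]
[319.0, 76.0, 13.0, 313.0, 325.0]
[319.0, 82.0, 13.0, 313.0, 325.0]
[319.5, 88.0, 12.0, 314.0, 325.0]
[319.5, 94.0, 12.0, 314.0, 325.0]
[320.5, 100.0, 12.0, 315.0, 326.0]
[320.5, 106.0, 12.0, 315.0, 326.0]
[321.0, 112.0, 11.0, 316.0, 326.0]
[321.0, 118.0, 11.0, 316.0, 326.0]
[321.5, 124.0, 10.0, 317.0, 326.0]
[322.0, 130.0, 11.0, 317.0, 327.0]
[322.5, 136.0, 10.0, 318.0, 327.0]
[322.5, 142.0, 10.0, 318.0, 327.0]
[323.0, 148.0, 9.0, 319.0, 327.0]
[323.5, 154.0, 10.0, 319.0, 328.0]
[324.0, 160.0, 9.0, 320.0, 328.0]
[324.0, 166.0, 9.0, 320.0, 328.0]
[324.5, 172.0, 8.0, 321.0, 328.0]
[325.0, 178.0, 9.0, 321.0, 329.0]
[325.5, 184.0, 8.0, 322.0, 329.0]
[325.5, 190.0, 8.0, 322.0, 329.0]
S col318 [123, 123, 126, 125, 122, 124, 125, 124, 133, 147, 147, 147, 147, 146, 147] [147, 153, 156, 159, 161, 163, 161, 154, 155, 173, 173, 172, 172, 173, 172]
thin [15, 19, 17, 19, 17, 17, 15, 19, 73, 123, 123, 125, 124, 117, 24, 23]
r52 [(126, 142), (127, 137), (125, 126), (126, 117), (124, 115), (123, 120), (131, 130), (151, 140), (152, 141), (152, 141), (152, 141), (151, 140), (146, 171), (147, 172), (147, 172), (145, 172), (145, 172), (147, 172), (147, 172), (145, 172), (147, 172), (147, 172), (145, 172), (152, 151), (151, 142), (150, 141), (149, 142), (151, 142), (138, 142), (126, 132), (122, 125), (126, 119), (125, 118), (126, 125), (124, 130)]
yaw 3.5869156111874445 y(.465) 0.2349803804733254 [[0.40093796 0.23060543 0.0124    ]
 [0.54759932 0.23995701 0.0124    ]]
[0.36728176 0.2307655  0.015     ] [0.39996863 0.23072911 0.025     ] [0.55119441 0.23935711 0.0085    ]
```

```bash
python3 -m pendant '[{"tx":0,"ty":0,"tz":0,"spin":-0.92,"claw":0},{"tx":0.76,"ty":0.055,"tz":0.2,"spin":0,"claw":0},{"tx":0.76,"ty":0.055,"tz":0.8,"spin":0,"claw":0},{"tx":0,"ty":0,"tz":1,"spin":0,"claw":0},{"tx":0,"ty":0,"tz":1,"spin":0,"claw":0},{"tx":0,"ty":0,"tz":0.85,"spin":0,"claw":0},{"tx":0,"ty":0,"tz":0.35,"spin":0,"claw":0},{"tx":0,"ty":0,"tz":0,"spin":0,"claw":0},{"tx":0,"ty":0,"tz":0,"spin":0,"claw":0}]' | tail -6
```

```text
time_s: 5.72
tool_pos: [0.4606, 0.2368, 0.0313]
tool_rot: [179.9, 0.2, -176.4]
force: [0.2, 0.2, 0.3]
grip_width: 0.087
grasp_force: 0.0
```

```bash
python3 -m pendant '[{"tx":0,"ty":-0.04,"tz":0.18,"spin":0,"claw":0},{"tx":0,"ty":0,"tz":0,"spin":0,"claw":0.5},{"tx":0,"ty":0,"tz":0,"spin":0,"claw":1},{"tx":0,"ty":0,"tz":0,"spin":0,"claw":1},{"tx":0,"ty":0,"tz":0,"spin":0,"claw":1},{"tx":0,"ty":0,"tz":0,"spin":0,"claw":1},{"tx":0,"ty":0,"tz":0,"spin":0,"claw":1}]' 25| tail -6
```

```text
time_s: 6.6
tool_pos: [0.4598, 0.2344, 0.0214]
tool_rot: [180.0, 0.1, -176.3]
force: [-0.3, -1.9, 5.3]
grip_width: 0.0352
grasp_force: 2.8
```

```bash
python3 -m pendant '[{"tx":0,"ty":0,"tz":-0.01,"spin":0,"claw":1},{"tx":0,"ty":0,"tz":0,"spin":0,"claw":1},{"tx":0,"ty":0,"tz":0,"spin":0,"claw":1},{"tx":0,"ty":0,"tz":0,"spin":0,"claw":1},{"tx":0,"ty":0,"tz":0,"spin":0,"claw":1}]' 40| tail -6
```

```text
time_s: 7.22
tool_pos: [0.4594, 0.2346, 0.0214]
tool_rot: [180.0, 0.0, -176.3]
force: [-0.7, 0.6, 5.8]
grip_width: 0.012
grasp_force: 40.7
```

```bash
python3 -m pendant '[{"tx":0,"ty":0,"tz":-0.6,"spin":0,"claw":1},{"tx":0,"ty":0,"tz":-0.7,"spin":0,"claw":1},{"tx":0,"ty":0,"tz":-0.7,"spin":0.6,"claw":1},{"tx":0,"ty":0,"tz":-0.7,"spin":0.75,"claw":1},{"tx":0,"ty":0,"tz":0,"spin":0.75,"claw":1},{"tx":0,"ty":0,"tz":0,"spin":0,"claw":1}]' | tail -6;  python3 -m pendant '[{"tx":-0.4,"ty":-0.7,"tz":0,"spin":0,"claw":1},{"tx":-0.4,"ty":-0.7,"tz":0,"spin":0,"claw":1},{"tx":-0.4,"ty":-0.7,"tz":0,"spin":0,"claw":1},{"tx":-0.4,"ty":-0.7,"tz":0,"spin":0,"claw":1},{"tx":-0.4,"ty":-0.7,"tz":0,"spin":0,"claw":1},{"tx":-0.4,"ty":-0.7,"tz":0,"spin":0,"claw":1},{"tx":-0.4,"ty":-0.7,"tz":0,"spin":0,"claw":1},{"tx":-0.18,"ty":-0.1,"tz":0,"spin":0,"claw":1},{"tx":0,"ty":0,"tz":0,"spin":0,"claw":1},{"tx":0,"ty":0,"tz":0,"spin":0,"claw":1}]' | tail -6
python3 - <<'E'
from h import *
import pickle
im,c=grab('wrist'); o=obs();save(im,'w5.png'); np.save('w5.npy',im); pickle.dump((c,o),open('w5.pkl','wb'))
E
```

```text
time_s: 7.98
tool_pos: [0.4585, 0.2342, 0.1555]
tool_rot: [-180.0, -0.1, 175.3]
force: [0.1, 0.0, -1.3]
grip_width: 0.012
grasp_force: 40.0
time_s: 9.22
tool_pos: [0.5864, -0.0252, 0.1554]
tool_rot: [180.0, -0.1, 175.4]
force: [-0.3, 0.0, -1.3]
grip_width: 0.0124
grasp_force: 40.0
t 9.28 tcp [ 0.5865 -0.0252  0.1556] rot [ 1.7996e+02 -7.0000e-02  1.7544e+02] w 0.012 F [ 0.2  0.8 -0.1]
```

View pics/w5.png

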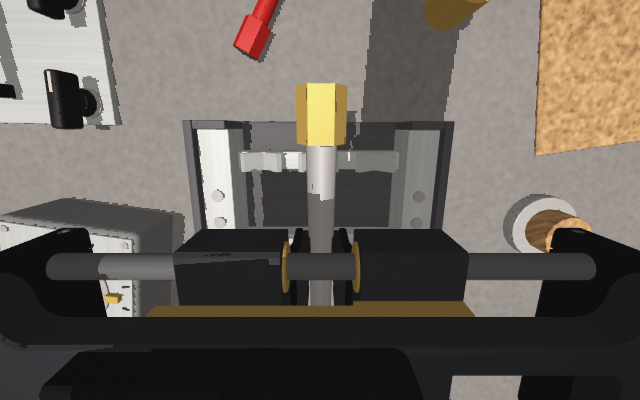

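```bash
python3 - <<'E'
from h import *
import pickle
c,o=pickle.load(open('w5.pkl','rb')); im=np.load('w5.npy').astype(int)
F=np.array([.5867,-.0274]); a=np.radians(-4.8); X=np.array([np.cos(a),np.sin(a)]);Y=np.array([-X[1],X[0]])
for r in(160,180,200,215): print(r,im[r,300:345,0].tolist())
print(im[76:90,321].tolist())
p=onz(c,321,83.3,.161); print('collar in fixture frame (want -.090,0)',np.dot(p[:2]-F,X),np.dot(p[:2]-F,Y), 'tcp',np.dot(np.array(o['tool_pos'])[:2]-F,X),np.dot(np.array(o['tool_pos'])[:2]-F,Y))
for r,u in((152,320.8),(200,321)):
    p=onz(c,u,r,.149); print(np.dot(p[:2]-F,X),np.dot(p[:2]-F,Y))
E
```

```text
160 [198, 197, 181, 180, 180, 180, 134, 152, 163, 168, 176, 181, 188, 192, 198, 204, 208, 213, 218, 223, 227, 226, 224, 219, 213, 206, 199, 193, 188, 183, 178, 171, 165, 159, 153, 123, 106, 120, 120, 128, 128, 128, 128, 128, 128]
180 [56, 56, 55, 56, 56, 56, 63, 128, 163, 168, 172, 179, 185, 191, 196, 201, 207, 212, 217, 222, 226, 225, 222, 216, 208, 201, 195, 190, 185, 180, 175, 167, 160, 156, 131, 85, 56, 56, 55, 56, 56, 56, 56, 55, 56]
200 [57, 56, 57, 57, 57, 57, 56, 73, 99, 103, 105, 106, 107, 110, 110, 110, 110, 111, 111, 112, 114, 216, 215, 122, 111, 111, 111, 111, 110, 110, 110, 107, 108, 103, 92, 58, 58, 58, 57, 57, 57, 57, 58, 56, 57]
215 [57, 57, 57, 57, 57, 56, 57, 63, 93, 103, 103, 105, 106, 109, 109, 110, 110, 111, 111, 113, 112, 115, 114, 113, 111, 111, 111, 111, 110, 110, 109, 106, 106, 97, 66, 57, 57, 57, 57, 57, 57, 57, 56, 57, 57]
[[155, 149, 143], [155, 148, 143], [155, 148, 142], [157, 150, 143], [159, 152, 145], [160, 154, 147], [162, 155, 142], [218, 207, 118], [245, 234, 135], [245, 233, 135], [245, 233, 135], [245, 233, 135], [245, 234, 135], [245, 233, 135]]
collar in fixture frame (want -.090,0) -0.08903084237411216 0.0015813956011754772 tcp -0.00036704293703776583 0.0021968300857420427
-0.05730462190614637 0.0016580547735641352
-0.03150131785888046 0.0018862453250464697
```

```bash
python3 -m pendant '[{"tx":0.02,"ty":-0.038,"tz":0.5,"spin":0.05,"claw":1},{"tx":0,"ty":0,"tz":0.6,"spin":0,"claw":1},{"tx":0,"ty":0,"tz":0.4,"spin":0,"claw":1},{"tx":0,"ty":0,"tz":0.3,"spin":0,"claw":1},{"tx":0,"ty":0,"tz":0.14,"spin":0,"claw":1},{"tx":0,"ty":0,"tz":0,"spin":0,"claw":1},{"tx":0,"ty":0,"tz":0,"spin":0,"claw":1}]' | tail -6
```

```text
time_s: 10.15
tool_pos: [0.5866, -0.0291, 0.0598]
tool_rot: [180.0, 0.1, 175.1]
force: [0.2, -0.3, -0.8]
grip_width: 0.0116
grasp_force: 40.0
```

```bash
python3 -m pendant '[{"tx":0,"ty":0.035,"tz":0,"spin":0,"claw":1},{"tx":0,"ty":0,"tz":0.035,"spin":0,"claw":1},{"tx":0,"ty":0,"tz":0.0,"spin":0,"claw":1}]' | tail -6;
```

```text
time_s: 10.52
tool_pos: [0.5864, -0.0273, 0.0575]
tool_rot: [-180.0, 0.0, 175.1]
force: [1.2, -0.0, -0.7]
grip_width: 0.0123
grasp_force: 40.0
```

```bash
python3 -m pendant '[{"tx":0,"ty":0,"tz":0.015,"spin":0,"claw":1},{"tx":0,"ty":0,"tz":0,"spin":0,"claw":0.7},{"tx":0,"ty":0,"tz":0,"spin":0,"claw":0.5},{"tx":0,"ty":0,"tz":0,"spin":0,"claw":0.5},{"tx":0,"ty":0,"tz":0,"spin":0,"claw":0.5},{"tx":0,"ty":0,"tz":0,"spin":0,"claw":0.5}]' | tail -6; python3 -m pendant '[{"tx":0,"ty":0,"tz":-0.5,"spin":0,"claw":0.5},{"tx":0,"ty":0,"tz":-1,"spin":0,"claw":0.5},{"tx":0,"ty":0,"tz":-1,"spin":0,"claw":0.5},{"tx":-0.5,"ty":0,"tz":-0.5,"spin":0,"claw":0.3},{"tx":-0.8,"ty":0,"tz":0,"spin":0,"claw":0},{"tx":0,"ty":0,"tz":0,"spin":0,"claw":0},{"tx":0,"ty":0,"tz":0,"spin":0,"claw":0}]' | tail -6
python3 - <<'E'
from h import *
import pickle
im,c=grab('wrist'); o=obs();save(im,'w6.png'); np.save('w6.npy',im); pickle.dump((c,o),open('w6.pkl','wb'))
E
```

```text
time_s: 11.28
tool_pos: [0.5861, -0.0271, 0.0565]
tool_rot: [180.0, -0.0, 175.1]
force: [0.5, -0.1, -0.2]
grip_width: 0.0428
grasp_force: 0.0
time_s: 12.15
tool_pos: [0.65, -0.0328, 0.2058]
tool_rot: [-180.0, -0.1, 175.1]
force: [0.4, 0.5, 0.5]
grip_width: 0.0756
grasp_force: 0.0
t 12.2 tcp [ 0.6498 -0.0328  0.2061] rot [ 1.8000e+02 -9.0000e-02  1.7507e+02] w 0.0799 F [-0.3 -0.9  0.6]
```

View pics/w6.png

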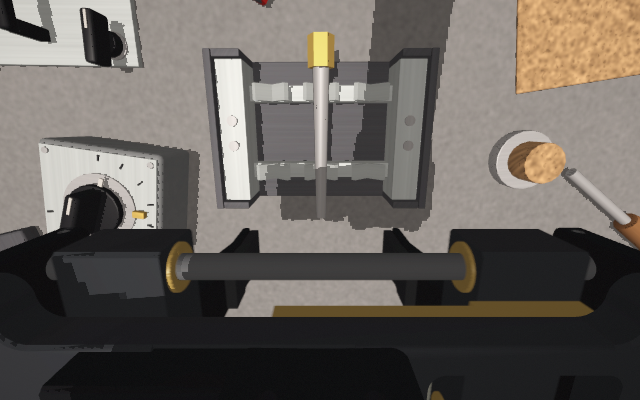

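```bash
python3 -m pendant '[{"tx":0.4,"ty":-0.9,"tz":-0.4,"spin":0,"claw":0},{"tx":0.4,"ty":-0.9,"tz":-0.4,"spin":0,"claw":0},{"tx":0.4,"ty":-0.9,"tz":0,"spin":0,"claw":0},{"tx":0.4,"ty":-0.9,"tz":0,"spin":0,"claw":0},{"tx":0.4,"ty":-1,"tz":0,"spin":0,"claw":0},{"tx":0.24,"ty":-1,"tz":0,"spin":0,"claw":0},{"tx":0,"ty":0,"tz":0,"spin":0,"claw":0},{"tx":0,"ty":0,"tz":0,"spin":0,"claw":0}]' | tail -6
python3 - <<'E'
from h import *
import pickle
c,o=pickle.load(open('w6.pkl','rb'))
F=np.array([.5867,-.0274]); a=np.radians(-4.8); X=np.array([np.cos(a),np.sin(a)]);Y=np.array([-X[1],X[0]])
for u,v,z in((320.5,32,.0625),(319.5,219,.053),(320.5,140,.0484)):
  p=onz(c,u,v,z)[:2]-F; print('blank fix frame',p@X,p@Y)
im,c=grab('wrist'); o=obs();print(np.round(o['qpos'],1));save(im,'w7.png'); np.save('w7.npy',im); pickle.dump((c,o),open('w7.pkl','wb'))
E
```

```text
time_s: 13.2
tool_pos: [0.515, -0.3012, 0.2466]
tool_rot: [179.9, 0.0, 175.1]
force: [0.6, 0.8, -0.8]
grip_width: 0.0872
grasp_force: 0.0
blank fix frame -0.08863574333272135 -0.00035199968858512737
blank fix frame 0.09085008069494781 -0.001801671991014623
blank fix frame 0.006890719113928716 -0.0005475409749807137
t 13.25 tcp [ 0.5156 -0.3005  0.2464] rot [1.7991e+02 1.0000e-02 1.7518e+02] w 0.0868 F [0.5 0.7 0.4]
[ -1.1  12.8  33.9  91.6  -7.4  77.8 118.9]
```

View pics/w7.png

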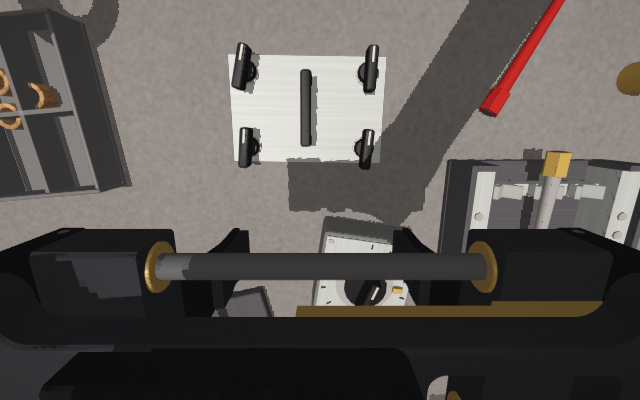

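```bash
python3 - <<'E'
from h import *
import pickle
c,o=pickle.load(open('w7.pkl','rb')); im=np.load('w7.npy'); g=cv2.cvtColor(im,cv2.COLOR_RGB2GRAY)
hsv=cv2.cvtColor(im,cv2.COLOR_RGB2HSV)
m=(g[60:156,290:325]<110).astype(np.uint8)
n,l,s,ce=cv2.connectedComponentsWithStats(m); i=1+np.argmax(s[1:,4]); print(s[i]+[290,60,0,0,0],ce[i]+[290,60])
for r in(72,80,100,120,135,142): print(r,g[r,292:322].tolist())
print(g[64:76,306].tolist(),g[140:152,306].tolist())
w=((g>200)|((g>150)&(hsv[...,1]<25))).astype(np.uint8); w[:,:200]=0;w[:,400:]=0;w[:40]=0;w[170:]=0
cnt=max(cv2.findContours(w,0,2)[0],key=cv2.contourArea); h=cv2.convexHull(cnt); q=cv2.approxPolyDP(h,6,True)[:,0]
print(q.tolist())
P=[onz(c,u,v,.008) for u,v in q]; print(np.round(P,4).tolist(),np.mean(P,0)if len(P)==4 else '')
E
```

```text
[300  69  13  78 822] [305.54622871 106.63746959]
72 [218, 217, 217, 217, 217, 217, 217, 217, 84, 51, 81, 82, 77, 70, 65, 58, 51, 36, 22, 133, 215, 216, 216, 216, 216, 216, 216, 216, 216, 215]
80 [223, 223, 223, 223, 223, 223, 223, 223, 95, 51, 81, 84, 79, 73, 67, 62, 51, 35, 21, 15, 111, 123, 124, 124, 124, 221, 223, 223, 223, 223]
100 [225, 225, 225, 224, 225, 224, 224, 224, 112, 52, 80, 86, 85, 81, 75, 69, 55, 35, 20, 115, 122, 122, 122, 122, 121, 219, 221, 221, 221, 221]
120 [225, 225, 225, 225, 225, 225, 225, 224, 118, 50, 81, 86, 85, 83, 81, 75, 60, 35, 29, 120, 121, 122, 122, 121, 122, 220, 222, 222, 221, 222]
135 [225, 225, 225, 225, 225, 225, 225, 224, 130, 52, 80, 87, 85, 84, 82, 80, 63, 37, 18, 94, 121, 121, 122, 122, 122, 221, 223, 222, 222, 222]
142 [226, 226, 226, 226, 225, 225, 225, 225, 131, 52, 80, 87, 85, 84, 82, 81, 65, 38, 19, 50, 119, 120, 120, 120, 219, 220, 220, 220, 220, 219]
[223, 224, 222, 220, 215, 84, 51, 63, 65, 65, 65, 66] [83, 82, 82, 82, 79, 52, 104, 218, 220, 224, 225, 222]
[[228, 54], [386, 57], [380, 135], [354, 160], [234, 160]]
[[0.351, -0.4001, 0.008], [0.3707, -0.2088, 0.008], [0.4627, -0.2191, 0.008], [0.4922, -0.2546, 0.008], [0.4785, -0.4136, 0.008]]
```

```bash
python3 - <<'E'
from h import *
import pickle
c,o=pickle.load(open('w7.pkl','rb'))
a=onz(c,306,69.2,.052);b=onz(c,305.8,146.5,.052);print(a,b,(a+b)/2,np.linalg.norm(a-b),onz(c,380.5,162,.008))
t=np.radians(174.0); T=np.array([[np.cos(t),np.sin(t)],[np.sin(t),-np.cos(t)]])
d=((a+b)/2)[:2]-np.array(o['tool_pos'])[:2]; print('tx,ty m',T@d)
E
```

```text
[ 0.38398816 -0.30600761  0.052     ] [ 0.46641695 -0.31438403  0.052     ] [ 0.42520256 -0.31019582  0.052     ] 0.0828533048410673 [ 0.49785769 -0.21959805  0.008     ]
tx,ty m [ 0.08886381 -0.01913607]
```

```bash
python3 -m pendant '[{"tx":0,"ty":0,"tz":0,"spin":0.28,"claw":0},{"tx":0.9,"ty":-0.2,"tz":0.4,"spin":0,"claw":0.2},{"tx":0.88,"ty":-0.18,"tz":0.4,"spin":0,"claw":0.4},{"tx":0,"ty":0,"tz":1,"spin":0,"claw":0.4},{"tx":0,"ty":0,"tz":1,"spin":0,"claw":0.4},{"tx":0,"ty":0,"tz":0.6,"spin":0,"claw":0.4},{"tx":0,"ty":0,"tz":0,"spin":0,"claw":0.4},{"tx":0,"ty":0,"tz":0,"spin":0,"claw":0.4}]' | tail -6
```

```text
time_s: 14.25
tool_pos: [0.426, -0.3118, 0.0779]
tool_rot: [-180.0, 0.1, 174.0]
force: [-0.1, -0.5, 0.6]
grip_width: 0.0523
grasp_force: 0.0
```

```bash
python3 -m pendant '[{"tx":0.02,"ty":0.03,"tz":0.4,"spin":0,"claw":0.4},{"tx":0,"ty":0,"tz":0.31,"spin":0,"claw":0.4},{"tx":0,"ty":0,"tz":0,"spin":0,"claw":0.4},{"tx":0,"ty":0,"tz":0,"spin":0,"claw":1},{"tx":0,"ty":0,"tz":0,"spin":0,"claw":1},{"tx":0,"ty":0,"tz":0,"spin":0,"claw":1},{"tx":0,"ty":0,"tz":0,"spin":0,"claw":1},{"tx":0,"ty":0,"tz":0,"spin":0,"claw":1}]' 60| tail -6;python3 -m pendant '[{"tx":0,"ty":0,"tz":0,"spin":0,"claw":1},{"tx":0,"ty":0,"tz":0,"spin":0,"claw":1},{"tx":0,"ty":0,"tz":-0.2,"spin":0,"claw":1},{"tx":0,"ty":0,"tz":-0.3,"spin":0,"claw":1},{"tx":0,"ty":0,"tz":0,"spin":0,"claw":1}]'|tail -6
```

```text
time_s: 15.25
tool_pos: [0.424, -0.3103, 0.0412]
tool_rot: [-180.0, 0.0, 174.0]
force: [0.5, -1.1, 0.9]
grip_width: 0.0114
grasp_force: 60.0
time_s: 15.88
tool_pos: [0.4249, -0.3105, 0.0674]
tool_rot: [-180.0, 0.2, 174.0]
force: [0.0, -1.0, -7.1]
grip_width: 0.011
grasp_force: 60.0
```

```bash
python3 -m pendant '[{"tx":0,"ty":0,"tz":-0.6,"spin":-0.3,"claw":1},{"tx":0,"ty":0,"tz":-0.6,"spin":0,"claw":1},{"tx":-0.4,"ty":0.2,"tz":-0.6,"spin":0,"claw":1},{"tx":-0.2,"ty":0.7,"tz":0,"spin":0,"claw":1},{"tx":-0.2,"ty":0.7,"tz":0,"spin":0,"claw":1},{"tx":-0.2,"ty":0.7,"tz":0,"spin":0,"claw":1},{"tx":-0.2,"ty":0.7,"tz":0,"spin":0,"claw":1},{"tx":0,"ty":0.7,"tz":0,"spin":0,"claw":1},{"tx":0,"ty":0,"tz":0,"spin":0,"claw":1},{"tx":0,"ty":0,"tz":0,"spin":0,"claw":1}]' |tail -6
python3 - <<'E'
from h import *
im,c=grab('wrist'); o=obs();save(im,'w8.png')
im,c=grab('scene'); save(im,'s8.png')
a=cv2.imread('pics/w8.png'); b=cv2.imread('pics/s8.png')[150:350,220:540]
cv2.imwrite('pics/m8.png',np.vstack([cv2.resize(a,(480,300)),cv2.resize(b,(480,300))]))
E
```

```text
time_s: 17.12
tool_pos: [0.4989, -0.1312, 0.1558]
tool_rot: [-180.0, -0.0, 175.2]
force: [0.2, -0.8, -6.8]
grip_width: 0.0113
grasp_force: 60.0
t 17.18 tcp [ 0.4989 -0.1318  0.1559] rot [-1.7997e+02 -2.0000e-02  1.7510e+02] w 0.011 F [ 0.7  0.4 -6.7]
```

View pics/m8.png

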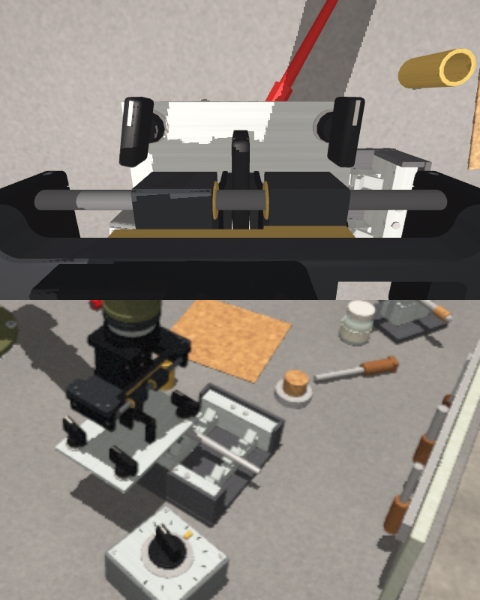

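```bash
python3 -m pendant '[{"tx":-0.3,"ty":0.55,"tz":0,"spin":0,"claw":1},{"tx":-0.4,"ty":0.55,"tz":0,"spin":0,"claw":1},{"tx":-0.4,"ty":0.55,"tz":0,"spin":0,"claw":1},{"tx":-0.4,"ty":0.55,"tz":0,"spin":0,"claw":1},{"tx":-0.08,"ty":0.03,"tz":0.2,"spin":0,"claw":1},{"tx":0,"ty":0,"tz":0.4,"spin":0,"claw":1},{"tx":0,"ty":0,"tz":0,"spin":0,"claw":1},{"tx":0,"ty":0,"tz":0,"spin":0,"claw":1}]' |tail -6
python3 - <<'E'
from h import *
import pickle
im,c=grab('wrist'); o=obs();save(im,'w9.png'); np.save('w9.npy',im); pickle.dump((c,o),open('w9.pkl','wb'))
E
```

```text
time_s: 18.23
tool_pos: [0.5875, -0.0274, 0.1265]
tool_rot: [-180.0, 0.0, 175.1]
force: [-0.3, -0.6, -7.3]
grip_width: 0.011
grasp_force: 60.0
t 18.27 tcp [ 0.5879 -0.0271  0.1269] rot [1.7999e+02 8.0000e-02 1.7510e+02] w 0.0111 F [-0.5 -0.4 -7.2]
```

View pics/w9.png

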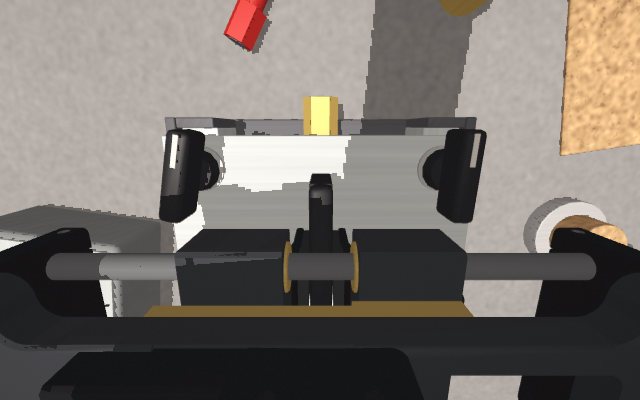

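```bash
python3 - <<'E'
from h import *
import pickle
c,o=pickle.load(open('w9.pkl','rb')); im=np.load('w9.npy'); g=cv2.cvtColor(im,cv2.COLOR_RGB2GRAY)
F=np.array([.5867,-.0274]); a=np.radians(-4.8); X=np.array([np.cos(a),np.sin(a)]);Y=np.array([-X[1],X[0]])
f=lambda u,v,z:(lambda p:np.round([p@X,p@Y],4))(onz(c,u,v,z)[:2]-F)
for cc in(250,290,370,400): print(cc,g[128:142,cc].tolist())
print('h',g[168:182,321].tolist(), g[185,300:340].tolist(), g[215,300:340].tolist())
print(g[132,155:170].tolist(),g[228,160:182].tolist(),g[228,455:480].tolist(),g[138,470:495].tolist())
t=o['tool_pos'][2]; 
for u in(250,290,370,400): print(f(u,135.5,t-.0332))
print(f(321,175,t+.0108))
print('tcp',(np.array(o['tool_pos'])[:2]-F)@X,(np.array(o['tool_pos'])[:2]-F)@Y)
E
```

```text
250 [138, 135, 135, 135, 136, 136, 136, 145, 230, 248, 248, 248, 249, 250]
290 [136, 135, 135, 135, 136, 136, 134, 136, 230, 247, 246, 246, 247, 248]
370 [68, 67, 68, 68, 70, 70, 74, 117, 150, 151, 150, 150, 149, 149]
400 [68, 68, 68, 67, 69, 70, 73, 118, 149, 151, 151, 150, 150, 149]
h [241, 242, 244, 244, 239, 157, 26, 26, 25, 25, 26, 26, 27, 25] [149, 150, 149, 149, 150, 150, 150, 150, 150, 71, 76, 72, 68, 30, 27, 27, 29, 28, 28, 27, 28, 28, 27, 26, 28, 27, 27, 26, 24, 27, 33, 58, 92, 148, 150, 150, 150, 150, 150, 151] [149, 148, 148, 148, 149, 149, 148, 149, 148, 40, 27, 30, 30, 30, 31, 32, 31, 30, 30, 31, 32, 31, 32, 32, 32, 32, 30, 31, 30, 29, 28, 27, 59, 146, 148, 148, 148, 148, 147, 148]
[181, 179, 176, 174, 176, 177, 178, 178, 178, 179, 178, 146, 53, 45, 46] [85, 100, 100, 101, 101, 102, 103, 104, 105, 105, 105, 104, 104, 180, 204, 248, 247, 247, 247, 247, 247, 247] [150, 150, 150, 150, 150, 150, 150, 150, 150, 150, 151, 150, 160, 176, 176, 176, 177, 177, 176, 175, 174, 174, 174, 174, 175] [38, 38, 37, 35, 114, 156, 157, 157, 157, 157, 70, 32, 30, 30, 29, 28, 114, 177, 178, 179, 180, 181, 181, 181, 181]
[-0.0636 -0.0427]
[-0.0636 -0.0186]
[-0.0635  0.0296]
[-0.0635  0.0477]
[-0.0468 -0.    ]
tcp 0.00119897643484338 0.00039137853368979603
```

```bash
python3 -m pendant '[{"tx":0.024,"ty":-0.008,"tz":0.2,"spin":0,"claw":1},{"tx":0,"ty":0,"tz":0.15,"spin":0,"claw":1},{"tx":0,"ty":0,"tz":0.1,"spin":0,"claw":1},{"tx":0,"ty":0,"tz":0.05,"spin":0,"claw":1},{"tx":0,"ty":0,"tz":0,"spin":0,"claw":1},{"tx":0,"ty":0,"tz":0,"spin":0,"claw":1}]' |tail -6
```

```text
time_s: 19.02
tool_pos: [0.5864, -0.0266, 0.1013]
tool_rot: [180.0, 0.0, 175.2]
force: [-0.6, 0.4, -5.5]
grip_width: 0.0111
grasp_force: 60.0
```

```bash
python3 -m pendant '[{"tx":0,"ty":0,"tz":0.02,"spin":0,"claw":1},{"tx":0,"ty":0,"tz":0.02,"spin":0,"claw":1},{"tx":0,"ty":0,"tz":0.0,"spin":0,"claw":1}]' |tail -6
```

```text
time_s: 19.4
tool_pos: [0.5864, -0.0266, 0.1007]
tool_rot: [180.0, 0.0, 175.2]
force: [-5.5, 0.8, 4.7]
grip_width: 0.011
grasp_force: 60.0
```

```bash
python3 -m pendant '[{"tx":0,"ty":0,"tz":0,"spin":0,"claw":0.6},{"tx":0,"ty":0,"tz":0,"spin":0,"claw":0.6},{"tx":0,"ty":0,"tz":0,"spin":0,"claw":0.6},{"tx":0,"ty":0,"tz":0,"spin":0,"claw":0.6},{"tx":0,"ty":0,"tz":-0.6,"spin":0,"claw":0.6},{"tx":0,"ty":0,"tz":-1,"spin":0,"claw":0.6},{"tx":-1,"ty":0,"tz":-0.5,"spin":0,"claw":0.5},{"tx":-0.8,"ty":0,"tz":0,"spin":0,"claw":0.5},{"tx":0,"ty":0,"tz":0,"spin":0,"claw":0.5},{"tx":0,"ty":0,"tz":0,"spin":0,"claw":0.5}]' 20|tail -6
python3 - <<'E'
from h import *
import pickle
im,c=grab('wrist'); o=obs();save(im,'w10.png'); np.save('w10.npy',im); pickle.dump((c,o),open('w10.pkl','wb'))
E
```

```text
time_s: 20.65
tool_pos: [0.675, -0.0343, 0.2033]
tool_rot: [-180.0, -0.1, 175.1]
force: [-0.3, -0.3, -0.5]
grip_width: 0.0437
grasp_force: 0.0
t 20.7 tcp [ 0.6749 -0.0343  0.2036] rot [ 1.8000e+02 -8.0000e-02  1.7515e+02] w 0.0434 F [0.4 0.2 0.2]
```

View pics/w10.png

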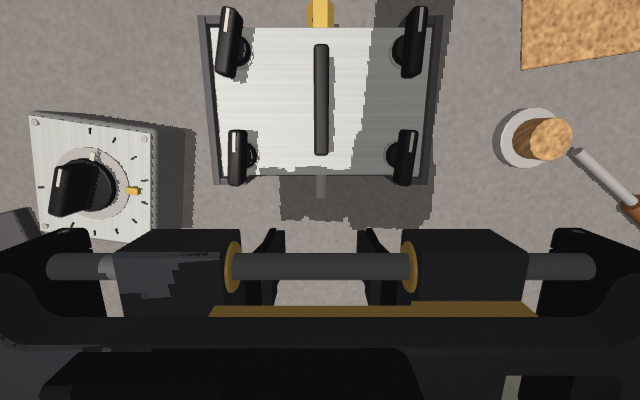

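```bash
python3 - <<'E'
from h import *
import pickle
c,o=pickle.load(open('w10.pkl','rb')); im=np.load('w10.npy'); g=cv2.cvtColor(im,cv2.COLOR_RGB2GRAY)
F=np.array([.5867,-.0274]); a=np.radians(-4.8); X=np.array([np.cos(a),np.sin(a)]);Y=np.array([-X[1],X[0]])
f=lambda u,v,z:(lambda p:np.array([p@X,p@Y]))(onz(c,u,v,z)[:2]-F)
w=lambda x,y,z: proj(c,[*(F+x*X+y*Y),z])
th=cv2.morphologyEx(g,cv2.MORPH_TOPHAT,np.ones((1,11),np.uint8))
for nm,x,y in(('RL',-45,-74),('RR',-45,74),('FL',45,-74),('FR',45,74)):
    u,v=w(x/1e3,y/1e3,.1045); u0,v0=int(round(u)),int(round(v)); print(nm,round(u,1),round(v,1))
    m=np.zeros_like(g); m[max(0,v0-45):v0+30,u0-25:u0+25]=1
    d=((g<75)&(m>0)).astype(np.uint8)
    n,l,s,ce=cv2.connectedComponentsWithStats(d); i=1+np.argmax(s[1:,4]); 
    ys,xs=np.where((th>60)&(m>0)); 
    # keep those with dark both sides
    k=[(xx,yy) for xx,yy in zip(xs,ys) if g[yy,xx-7:xx].min()<75 and g[yy,xx+1:xx+8].min()<75 and abs(xx-u0)<16]
    if k: 
        k=np.array(k); print('  line',k.mean(0),k.min(0),k.max(0),len(k)); p=f(*k.mean(0),.1045)-np.array([x,y])/1e3; print('  vec',np.round(p,4),'ang',np.degrees(np.arctan2(p[1],p[0])))
# corners of plate
q=[f(u,v,.0665) for u,v in((217,27),(427,27),(417,175))]; print(np.round(q,4))
hsv=cv2.cvtColor(im,cv2.COLOR_RGB2HSV)
m=((hsv[...,0]>18)&(hsv[...,0]<32)&(hsv[...,1]>120)&(hsv[...,2]>100)).astype(np.uint8); m[:,200:]=0;m[225:]=0
n,l,s,ce=cv2.connectedComponentsWithStats(m); print([(s[i].tolist(),ce[i].round(1).tolist()) for i in range(1,n) if s[i,4]>10])
for r in range(150,166,2): print(r,g[r,80:115].tolist())
E
```

```text
RL 223.7 40.5
  line [218.10714286  34.75357143] [211   7] [229  69] 280
  vec [-0.0039 -0.0039] ang -134.9933588481776
RR 417.2 40.3
  line [424.99044586  40.63694268] [418   7] [431  69] 314
  vec [0.0002 0.006 ] ang 87.8982406898885
FL 232.9 158.8
  line [226.3048433  150.50997151] [221 130] [247 176] 351
  vec [-0.0069 -0.005 ] ang -144.33036420229504
FR 408.1 158.7
  line [416.0610687  151.55725191] [409 130] [422 175] 262
  vec [-0.006   0.0062] ang 133.91521709412157
[[-0.0656 -0.0905]
 [-0.0655  0.0932]
 [ 0.065   0.0955]]
[([126, 187, 14, 8, 89], [131.8, 190.3])]
150 [184, 185, 184, 184, 184, 184, 185, 184, 185, 185, 185, 183, 183, 185, 185, 185, 186, 170, 138, 136, 108, 112, 199, 205, 207, 203, 205, 202, 199, 200, 202, 204, 207, 207, 205]
152 [187, 187, 187, 187, 187, 187, 186, 186, 186, 186, 193, 213, 195, 150, 136, 163, 182, 106, 102, 152, 105, 184, 186, 167, 132, 110, 113, 199, 199, 200, 201, 204, 207, 207, 206]
154 [185, 185, 185, 185, 184, 185, 185, 186, 185, 186, 207, 213, 213, 214, 198, 102, 154, 183, 108, 103, 141, 186, 187, 187, 187, 187, 178, 127, 108, 194, 200, 2
[... 152 characters left out ...]
, 188, 188, 189, 189, 129, 105, 201, 207, 206]
158 [79, 70, 59, 58, 44, 78, 79, 98, 99, 165, 212, 213, 213, 212, 113, 119, 180, 107, 102, 102, 103, 185, 187, 187, 187, 187, 187, 187, 187, 187, 187, 187, 154, 105, 176]
160 [41, 41, 42, 38, 35, 28, 26, 21, 18, 44, 51, 171, 208, 187, 99, 78, 100, 103, 103, 103, 103, 182, 187, 187, 187, 186, 186, 186, 186, 186, 187, 187, 188, 188, 169]
162 [39, 38, 38, 43, 20, 17, 45, 47, 46, 47, 42, 31, 21, 18, 17, 14, 15, 16, 57, 98, 101, 103, 182, 184, 188, 188, 188, 188, 189, 189, 190, 189, 190, 189, 189]
164 [15, 15, 15, 15, 15, 15, 17, 16, 19, 18, 19, 19, 21, 54, 50, 33, 21, 15, 18, 17, 14, 36, 78, 98, 180, 182, 170, 185, 186, 187, 187, 187, 187, 187, 188]
```

```bash
cat >> h.py <<'E'
F=np.array([.5867,-.0274]); A=np.radians(-4.8); FX=np.array([np.cos(A),np.sin(A)]);FY=np.array([-FX[1],FX[0]])
K={'FL':(.045,-.074),'RR':(-.045,.074),'FR':(.045,.074),'RL':(-.045,-.074)}
def go(xy,z,yaw):
    "shares after spinning first to yaw"
    o=env.get_obs(); p=np.array(o['tool_pos']); y0=o['tool_rot'][2]; t=np.radians(yaw)
    d=np.array(xy)-p[:2]; s=(y0-yaw+180)%360-180
    print('yaw',round(y0,1),'z',round(p[2],4),'| spin',round(s/4,2),'tx',round((d@[np.cos(t),np.sin(t)])/.05,3),'ty',round((d@[np.sin(t),-np.cos(t)])/.05,3),'tz',round((p[2]-z)/.05,3),'torque',np.round(o['wrist_torque'],2),'q7',round(o['qpos'][6],1),'w',round(float(o['grip_width']),4))
def knob(k,z,yaw): go(F+K[k][0]*FX+K[k][1]*FY,z,yaw)
E
python3 -c "
from h import *
knob('FL',.16,166.6)"
```

```text
yaw 175.2 z 0.2036 | spin 2.14 tx 0.636 ty -1.604 tz 0.872 torque [ 0.08  0.02 -0.  ] q7 92.3 w 0.0434
```

```bash
python3 -m pendant '[{"tx":0,"ty":0,"tz":0,"spin":0.7,"claw":0.5},{"tx":0,"ty":0,"tz":0,"spin":0.72,"claw":0.5},{"tx":0,"ty":0,"tz":0,"spin":0.72,"claw":0.5},{"tx":0.32,"ty":-0.8,"tz":0.2,"spin":0,"claw":0.5},{"tx":0.32,"ty":-0.8,"tz":0.6,"spin":0,"claw":0.5},{"tx":0,"ty":0,"tz":0.3,"spin":0,"claw":0.5},{"tx":0,"ty":0,"tz":0,"spin":0,"claw":0.5},{"tx":0,"ty":0,"tz":0,"spin":0,"claw":0.5}]' |tail -6
python3 -c "
from h import *
knob('FL',.0925,166.6)"
```

```text
time_s: 21.7
tool_pos: [0.6272, -0.1029, 0.15]
tool_rot: [179.9, 0.1, 166.7]
force: [0.4, 0.6, -0.1]
grip_width: 0.0432
grasp_force: 0.0
yaw 166.7 z 0.15 | spin 0.03 tx 0.026 ty -0.047 tz 1.15 torque [ 0.04 -0.05 -0.  ] q7 91.0 w 0.0432
```

```bash
python3 -m pendant '[{"tx":0.026,"ty":-0.047,"tz":0.45,"spin":0,"claw":0.5},{"tx":0,"ty":0,"tz":0.45,"spin":0,"claw":0.5},{"tx":0,"ty":0,"tz":0.25,"spin":0,"claw":0.5},{"tx":0,"ty":0,"tz":0,"spin":0,"claw":0.5},{"tx":0,"ty":0,"tz":0,"spin":0,"claw":1},{"tx":0,"ty":0,"tz":0,"spin":0,"claw":1},{"tx":0,"ty":0,"tz":0,"spin":0,"claw":1},{"tx":0,"ty":0,"tz":0,"spin":0,"claw":1},{"tx":0,"ty":0,"tz":0,"spin":0,"claw":1}]' 30|tail -6
python3 -c "
from h import *
knob('FL',.0925,112)"
```

```text
time_s: 22.82
tool_pos: [0.6249, -0.1054, 0.0922]
tool_rot: [179.9, 0.0, 166.7]
force: [-0.9, 3.8, 4.2]
grip_width: 0.0161
grasp_force: 30.0
yaw 166.7 z 0.0922 | spin 13.66 tx 0.007 ty 0.012 tz -0.006 torque [ 0.85  0.13 -0.  ] q7 92.3 w 0.0161
```

```bash
python3 -m pendant '[{"tx":0,"ty":0,"tz":0,"spin":0,"claw":1},{"tx":0,"ty":0,"tz":0,"spin":0,"claw":1},{"tx":0,"ty":0,"tz":0,"spin":0,"claw":1}]' 45|tail -3
```

```text
force: [-0.8, 4.9, 5.2]
grip_width: 0.0151
grasp_force: 45.0
```

```bash
python3 -m pendant '[{"tx":0,"ty":0,"tz":0,"spin":0,"claw":0.6},{"tx":0,"ty":0,"tz":0,"spin":0,"claw":0.6},{"tx":0,"ty":0.01,"tz":-0.14,"spin":0,"claw":0.6},{"tx":0,"ty":0,"tz":0,"spin":0,"claw":1},{"tx":0,"ty":0,"tz":0,"spin":0,"claw":1},{"tx":0,"ty":0,"tz":0,"spin":0,"claw":1},{"tx":0,"ty":0,"tz":0,"spin":0,"claw":1},{"tx":0,"ty":0,"tz":0,"spin":0,"claw":1}]' 30|tail -6
python3 -c "
from h import *
knob('FL',.0990,112)"
```

```text
time_s: 24.2
tool_pos: [0.6244, -0.1057, 0.0984]
tool_rot: [180.0, -0.0, 166.6]
force: [-1.1, 1.2, 0.0]
grip_width: 0.0116
grasp_force: 30.0
yaw 166.6 z 0.0984 | spin 13.66 tx 0.008 ty 0.024 tz -0.012 torque [0.21 0.13 0.06] q7 92.1 w 0.0116
```

```bash
python3 -m pendant '[{"tx":0,"ty":0,"tz":0,"spin":1,"claw":1},{"tx":0,"ty":0,"tz":0,"spin":1,"claw":1},{"tx":0,"ty":0,"tz":0,"spin":1,"claw":1},{"tx":0,"ty":0,"tz":0,"spin":1,"claw":1},{"tx":0,"ty":0,"tz":0,"spin":1,"claw":1},{"tx":0,"ty":0,"tz":0,"spin":1,"claw":1},{"tx":0,"ty":0,"tz":0,"spin":1,"claw":1}]' |tail -6
python3 -m pendant '[{"tx":0,"ty":0,"tz":0,"spin":1,"claw":1},{"tx":0,"ty":0,"tz":0,"spin":1,"claw":1},{"tx":0,"ty":0,"tz":0,"spin":1,"claw":1},{"tx":0,"ty":0,"tz":0,"spin":1,"claw":1},{"tx":0,"ty":0,"tz":0,"spin":1,"claw":1},{"tx":0,"ty":0,"tz":0,"spin":1,"claw":1},{"tx":0,"ty":0,"tz":0,"spin":1,"claw":1},{"tx":0,"ty":0,"tz":0,"spin":0,"claw":1},{"tx":0,"ty":0,"tz":0,"spin":0,"claw":1}]' |tail -6
python3 -c "
from h import *
knob('FL',.0990,112)"
```

```text
time_s: 25.08
tool_pos: [0.6243, -0.1058, 0.0984]
tool_rot: [-180.0, -0.0, 138.5]
force: [-0.1, 1.6, 0.4]
grip_width: 0.0114
grasp_force: 30.0
time_s: 26.2
tool_pos: [0.6243, -0.106, 0.0984]
tool_rot: [-180.0, -0.0, 110.7]
force: [-0.3, 0.9, 1.8]
grip_width: 0.0116
grasp_force: 30.0
yaw 110.7 z 0.0984 | spin -0.33 tx 0.012 ty 0.028 tz -0.011 torque [ 0.02  0.4  -0.02] q7 40.0 w 0.0116
```

```bash
python3 -m pendant '[{"tx":0,"ty":0,"tz":0,"spin":0,"claw":0.5},{"tx":0,"ty":0,"tz":0,"spin":0,"claw":0.5},{"tx":0,"ty":0,"tz":0,"spin":0,"claw":0.5},{"tx":0,"ty":0,"tz":-0.4,"spin":0,"claw":0.5},{"tx":0,"ty":0,"tz":-0.7,"spin":0,"claw":0.5},{"tx":0,"ty":0,"tz":0,"spin":-1,"claw":0.5},{"tx":0,"ty":0,"tz":0,"spin":-1,"claw":0.5},{"tx":0,"ty":0,"tz":0,"spin":-1,"claw":0.5},{"tx":0,"ty":0,"tz":0,"spin":-1,"claw":0.5},{"tx":0,"ty":0,"tz":0,"spin":-1,"claw":0.5}]' |tail -6
python3 -m pendant '[{"tx":0,"ty":0,"tz":0,"spin":-1,"claw":0.5},{"tx":0,"ty":0,"tz":0,"spin":-1,"claw":0.5},{"tx":0,"ty":0,"tz":0,"spin":-1,"claw":0.5},{"tx":0,"ty":0,"tz":0,"spin":-1,"claw":0.5},{"tx":0,"ty":0,"tz":0,"spin":-1,"claw":0.5},{"tx":0,"ty":0,"tz":0,"spin":-1,"claw":0.5},{"tx":0,"ty":0,"tz":0,"spin":-1,"claw":0.5},{"tx":0,"ty":0,"tz":0,"spin":-1,"claw":0.5},{"tx":0,"ty":0,"tz":0,"spin":-1,"claw":0.5}]' |tail -6
python3 -m pendant '[{"tx":0.7,"ty":0.9,"tz":0,"spin":0,"claw":0.5},{"tx":0.75,"ty":0.9,"tz":0,"spin":0,"claw":0.5},{"tx":0.75,"ty":0.89,"tz":0,"spin":0,"claw":0.5},{"tx":0,"ty":0,"tz":0,"spin":0,"claw":0.5},{"tx":0,"ty":0,"tz":0,"spin":0,"claw":0.5}]'|tail -6
python3 -c "
from h import *
knob('RR',.0990,166.6)"
```

```text
time_s: 27.45
tool_pos: [0.6251, -0.1064, 0.1553]
tool_rot: [179.9, 0.1, 130.7]
force: [0.3, 0.2, 0.3]
grip_width: 0.0436
grasp_force: 0.0
time_s: 28.58
tool_pos: [0.6251, -0.1065, 0.1553]
tool_rot: [180.0, 0.1, 166.7]
force: [-0.2, 0.8, 0.2]
grip_width: 0.0435
grasp_force: 0.0
time_s: 29.2
tool_pos: [0.5495, 0.0496, 0.155]
tool_rot: [180.0, 0.1, 166.6]
force: [0.4, -0.2, 0.9]
grip_width: 0.0435
grasp_force: 0.0
yaw 166.6 z 0.155 | spin 0.0 tx 0.031 ty 0.003 tz 1.12 torque [-0.02 -0.03  0.02] q7 72.3 w 0.0435
```

```bash
python3 -m pendant '[{"tx":0.031,"ty":0.003,"tz":0.45,"spin":0,"claw":0.5},{"tx":0,"ty":0,"tz":0.45,"spin":0,"claw":0.5},{"tx":0,"ty":0,"tz":0.21,"spin":0,"claw":0.5},{"tx":0,"ty":0,"tz":0,"spin":0,"claw":0.5},{"tx":0,"ty":0,"tz":0,"spin":0,"claw":1},{"tx":0,"ty":0,"tz":0,"spin":0,"claw":1},{"tx":0,"ty":0,"tz":0,"spin":0,"claw":1},{"tx":0,"ty":0,"tz":0,"spin":0,"claw":1},{"tx":0,"ty":0,"tz":0,"spin":0,"claw":1},{"tx":0,"ty":0,"tz":0,"spin":0,"claw":1}]' 30|tail -6
python3 -c "
from h import *
knob('RR',.0990,111)"
```

```text
time_s: 30.45
tool_pos: [0.5475, 0.0509, 0.0986]
tool_rot: [180.0, 0.0, 166.6]
force: [-1.6, -0.3, 5.5]
grip_width: 0.0122
grasp_force: 33.5
yaw 166.6 z 0.0986 | spin 13.91 tx -0.019 ty 0.004 tz -0.007 torque [-0.05  0.28  0.13] q7 73.5 w 0.0122
```

```bash
python3 -m pendant '[{"tx":0,"ty":0,"tz":-0.01,"spin":1,"claw":1},{"tx":0,"ty":0,"tz":0,"spin":1,"claw":1},{"tx":0,"ty":0,"tz":0,"spin":1,"claw":1},{"tx":0,"ty":0,"tz":0,"spin":1,"claw":1},{"tx":0,"ty":0,"tz":0,"spin":1,"claw":1},{"tx":0,"ty":0,"tz":0,"spin":1,"claw":1},{"tx":0,"ty":0,"tz":0,"spin":1,"claw":1}]' |tail -6
python3 -m pendant '[{"tx":0,"ty":0,"tz":0,"spin":1,"claw":1},{"tx":0,"ty":0,"tz":0,"spin":1,"claw":1},{"tx":0,"ty":0,"tz":0,"spin":1,"claw":1},{"tx":0,"ty":0,"tz":0,"spin":1,"claw":1},{"tx":0,"ty":0,"tz":0,"spin":1,"claw":1},{"tx":0,"ty":0,"tz":0,"spin":1,"claw":1},{"tx":0,"ty":0,"tz":0,"spin":1,"claw":1},{"tx":0,"ty":0,"tz":0,"spin":0,"claw":1},{"tx":0,"ty":0,"tz":0,"spin":0,"claw":1}]' |tail -6
python3 -c "
from h import *
knob('FR',.155,166.6)"
```

```text
time_s: 31.32
tool_pos: [0.5478, 0.0514, 0.0989]
tool_rot: [179.9, 0.0, 138.5]
force: [0.1, 0.9, 3.6]
grip_width: 0.0123
grasp_force: 33.5
time_s: 32.45
tool_pos: [0.548, 0.0515, 0.0989]
tool_rot: [179.9, -0.0, 110.7]
force: [2.5, 2.7, 2.1]
grip_width: 0.012
grasp_force: 36.0
yaw 110.7 z 0.0989 | spin -13.97 tx -1.787 ty 0.243 tz -1.122 torque [ 0.4  -0.4   0.14] q7 19.3 w 0.012
```

```bash
python3 -m pendant '[{"tx":0,"ty":0,"tz":0,"spin":0,"claw":0.5},{"tx":0,"ty":0,"tz":0,"spin":0,"claw":0.5},{"tx":0,"ty":0,"tz":0,"spin":0,"claw":0.5},{"tx":0,"ty":0,"tz":-0.4,"spin":0,"claw":0.5},{"tx":0,"ty":0,"tz":-0.7,"spin":0,"claw":0.5},{"tx":0,"ty":0,"tz":0,"spin":-1,"claw":0.5},{"tx":0,"ty":0,"tz":0,"spin":-1,"claw":0.5},{"tx":0,"ty":0,"tz":0,"spin":-1,"claw":0.5},{"tx":0,"ty":0,"tz":0,"spin":-1,"claw":0.5},{"tx":0,"ty":0,"tz":0,"spin":-1,"claw":0.5}]' |tail -6
python3 -m pendant '[{"tx":0,"ty":0,"tz":0,"spin":-1,"claw":0.5},{"tx":0,"ty":0,"tz":0,"spin":-1,"claw":0.5},{"tx":0,"ty":0,"tz":0,"spin":-1,"claw":0.5},{"tx":0,"ty":0,"tz":0,"spin":-1,"claw":0.5},{"tx":0,"ty":0,"tz":0,"spin":-1,"claw":0.5},{"tx":0,"ty":0,"tz":0,"spin":-1,"claw":0.5},{"tx":0,"ty":0,"tz":0,"spin":-1,"claw":0.5},{"tx":0,"ty":0,"tz":0,"spin":-1,"claw":0.5},{"tx":0,"ty":0,"tz":0,"spin":-1,"claw":0.5}]' |tail -6
python3 -m pendant '[{"tx":-0.9,"ty":0.12,"tz":0,"spin":0,"claw":0.5},{"tx":-0.89,"ty":0.12,"tz":0,"spin":0,"claw":0.5},{"tx":0,"ty":0,"tz":0,"spin":0,"claw":0.5},{"tx":0,"ty":0,"tz":0,"spin":0,"claw":0.5}]'|tail -6
python3 -c "
from h import *
knob('FR',.0990,166.6)"
```

```text
time_s: 33.7
tool_pos: [0.5468, 0.0501, 0.1528]
tool_rot: [-179.9, -0.0, 130.7]
force: [0.0, 0.1, 0.6]
grip_width: 0.0435
grasp_force: 0.0
time_s: 34.83
tool_pos: [0.5468, 0.0501, 0.1528]
tool_rot: [-179.9, -0.1, 166.7]
force: [-0.1, -0.6, 0.6]
grip_width: 0.0433
grasp_force: 0.0
time_s: 35.33
tool_pos: [0.636, 0.0412, 0.1525]
tool_rot: [-179.9, -0.1, 166.6]
force: [-0.1, 0.1, 0.1]
grip_width: 0.0436
grasp_force: 0.0
yaw 166.6 z 0.1525 | spin -0.01 tx -0.027 ty 0.035 tz 1.07 torque [ 0.08 -0.01  0.02] q7 77.7 w 0.0436
```

```bash
python3 -m pendant '[{"tx":-0.027,"ty":0.035,"tz":0.45,"spin":0,"claw":0.5},{"tx":0,"ty":0,"tz":0.45,"spin":0,"claw":0.5},{"tx":0,"ty":0,"tz":0.16,"spin":0,"claw":0.5},{"tx":0,"ty":0,"tz":0,"spin":0,"claw":0.5},{"tx":0,"ty":0,"tz":0,"spin":0,"claw":1},{"tx":0,"ty":0,"tz":0,"spin":0,"claw":1},{"tx":0,"ty":0,"tz":0,"spin":0,"claw":1},{"tx":0,"ty":0,"tz":0,"spin":0,"claw":1},{"tx":0,"ty":0,"tz":0,"spin":0,"claw":1},{"tx":0,"ty":0,"tz":0,"spin":0,"claw":1}]' 30|tail -6
python3 -c "
from h import *
knob('FR',.0990,111)"
```

```text
time_s: 36.58
tool_pos: [0.6388, 0.0423, 0.1008]
tool_rot: [-180.0, 0.0, 166.6]
force: [-1.1, -1.9, 3.0]
grip_width: 0.0118
grasp_force: 29.6
yaw 166.6 z 0.1008 | spin 13.9 tx 0.013 ty -0.018 tz 0.036 torque [-0.56  0.33  0.12] q7 78.7 w 0.0118
```

```bash
python3 -m pendant '[{"tx":0,"ty":0,"tz":0,"spin":1,"claw":1},{"tx":0,"ty":0,"tz":0,"spin":1,"claw":1},{"tx":0,"ty":0,"tz":0,"spin":1,"claw":1},{"tx":0,"ty":0,"tz":0,"spin":1,"claw":1},{"tx":0,"ty":0,"tz":0,"spin":1,"claw":1},{"tx":0,"ty":0,"tz":0,"spin":1,"claw":1},{"tx":0,"ty":0,"tz":0,"spin":1,"claw":1}]' |tail -6
python3 -m pendant '[{"tx":0,"ty":0,"tz":0,"spin":1,"claw":1},{"tx":0,"ty":0,"tz":0,"spin":1,"claw":1},{"tx":0,"ty":0,"tz":0,"spin":1,"claw":1},{"tx":0,"ty":0,"tz":0,"spin":1,"claw":1},{"tx":0,"ty":0,"tz":0,"spin":1,"claw":1},{"tx":0,"ty":0,"tz":0,"spin":1,"claw":1},{"tx":0,"ty":0,"tz":0,"spin":1,"claw":1},{"tx":0,"ty":0,"tz":0,"spin":0,"claw":1},{"tx":0,"ty":0,"tz":0,"spin":0,"claw":1}]' |tail -6
python3 -c "
from h import *
knob('RL',.155,166.6)"
```

```text
time_s: 37.45
tool_pos: [0.6388, 0.0422, 0.1008]
tool_rot: [-180.0, 0.0, 138.5]
force: [-0.9, -2.0, 3.6]
grip_width: 0.0118
grasp_force: 29.6
time_s: 38.58
tool_pos: [0.6387, 0.0421, 0.1008]
tool_rot: [-180.0, 0.0, 110.6]
force: [-2.3, -4.0, 5.0]
grip_width: 0.0116
grasp_force: 29.9
yaw 110.6 z 0.1008 | spin -13.99 tx 1.358 ty -3.191 tz -1.084 torque [-1.04  0.68  0.04] q7 26.7 w 0.0116
```

```bash
python3 -m pendant '[{"tx":0,"ty":0,"tz":0,"spin":0,"claw":0.5},{"tx":0,"ty":0,"tz":0,"spin":0,"claw":0.5},{"tx":0,"ty":0,"tz":0,"spin":0,"claw":0.5},{"tx":0,"ty":0,"tz":-0.4,"spin":0,"claw":0.5},{"tx":0,"ty":0,"tz":-0.7,"spin":0,"claw":0.5},{"tx":0,"ty":0,"tz":0,"spin":-1,"claw":0.5},{"tx":0,"ty":0,"tz":0,"spin":-1,"claw":0.5},{"tx":0,"ty":0,"tz":0,"spin":-1,"claw":0.5},{"tx":0,"ty":0,"tz":0,"spin":-1,"claw":0.5},{"tx":0,"ty":0,"tz":0,"spin":-1,"claw":0.5}]' |tail -6
python3 -m pendant '[{"tx":0,"ty":0,"tz":0,"spin":-1,"claw":0.5},{"tx":0,"ty":0,"tz":0,"spin":-1,"claw":0.5},{"tx":0,"ty":0,"tz":0,"spin":-1,"claw":0.5},{"tx":0,"ty":0,"tz":0,"spin":-1,"claw":0.5},{"tx":0,"ty":0,"tz":0,"spin":-1,"claw":0.5},{"tx":0,"ty":0,"tz":0,"spin":-1,"claw":0.5},{"tx":0,"ty":0,"tz":0,"spin":-1,"claw":0.5},{"tx":0,"ty":0,"tz":0,"spin":-1,"claw":0.5},{"tx":0,"ty":0,"tz":0,"spin":-1,"claw":0.5}]' |tail -6
python3 -m pendant '[{"tx":0.34,"ty":-0.8,"tz":0,"spin":0,"claw":0.5},{"tx":0.34,"ty":-0.8,"tz":0,"spin":0,"claw":0.5},{"tx":0.34,"ty":-0.8,"tz":0,"spin":0,"claw":0.5},{"tx":0.34,"ty":-0.8,"tz":0,"spin":0,"claw":0.5},{"tx":0,"ty":0,"tz":0,"spin":0,"claw":0.5},{"tx":0,"ty":0,"tz":0,"spin":0,"claw":0.5}]'|tail -6
python3 -c "
from h import *
knob('RL',.0990,166.6)"
```

```text
time_s: 39.83
tool_pos: [0.6394, 0.0432, 0.1573]
tool_rot: [179.9, 0.0, 130.7]
force: [-0.1, -0.6, -0.1]
grip_width: 0.0435
grasp_force: 0.0
time_s: 40.95
tool_pos: [0.6394, 0.0431, 0.1573]
tool_rot: [180.0, 0.1, 166.7]
force: [0.2, -0.5, -0.2]
grip_width: 0.0434
grasp_force: 0.0
time_s: 41.7
tool_pos: [0.5365, -0.0964, 0.1568]
tool_rot: [179.9, 0.1, 166.6]
force: [1.0, -0.6, -0.4]
grip_width: 0.0435
grasp_force: 0.0
yaw 166.6 z 0.1568 | spin 0.0 tx 0.011 ty -0.023 tz 1.157 torque [ 0.02 -0.01  0.03] q7 88.9 w 0.0435
```

```bash
python3 -m pendant '[{"tx":0.011,"ty":-0.023,"tz":0.45,"spin":0,"claw":0.5},{"tx":0,"ty":0,"tz":0.45,"spin":0,"claw":0.5},{"tx":0,"ty":0,"tz":0.23,"spin":0,"claw":0.5},{"tx":0,"ty":0,"tz":0,"spin":0,"claw":0.5},{"tx":0,"ty":0,"tz":0,"spin":0,"claw":1},{"tx":0,"ty":0,"tz":0,"spin":0,"claw":1},{"tx":0,"ty":0,"tz":0,"spin":0,"claw":1},{"tx":0,"ty":0,"tz":0,"spin":0,"claw":1},{"tx":0,"ty":0,"tz":0,"spin":0,"claw":1},{"tx":0,"ty":0,"tz":0,"spin":0,"claw":1}]' 30|tail -6
python3 -c "
from h import *
knob('RL',.0990,111)"
```

```text
time_s: 42.95
tool_pos: [0.5353, -0.0974, 0.0994]
tool_rot: [180.0, 0.1, 166.6]
force: [0.1, 1.0, 1.8]
grip_width: 0.0118
grasp_force: 30.0
yaw 166.6 z 0.0994 | spin 13.9 tx -0.002 ty 0.008 tz 0.008 torque [ 0.43 -0.2  -0.08] q7 91.0 w 0.0118
```

```bash
python3 -m pendant '[{"tx":0,"ty":0,"tz":0,"spin":1,"claw":1},{"tx":0,"ty":0,"tz":0,"spin":1,"claw":1},{"tx":0,"ty":0,"tz":0,"spin":1,"claw":1},{"tx":0,"ty":0,"tz":0,"spin":1,"claw":1},{"tx":0,"ty":0,"tz":0,"spin":1,"claw":1},{"tx":0,"ty":0,"tz":0,"spin":1,"claw":1},{"tx":0,"ty":0,"tz":0,"spin":1,"claw":1}]' |tail -6
python3 -m pendant '[{"tx":0,"ty":0,"tz":0,"spin":1,"claw":1},{"tx":0,"ty":0,"tz":0,"spin":1,"claw":1},{"tx":0,"ty":0,"tz":0,"spin":1,"claw":1},{"tx":0,"ty":0,"tz":0,"spin":1,"claw":1},{"tx":0,"ty":0,"tz":0,"spin":1,"claw":1},{"tx":0,"ty":0,"tz":0,"spin":1,"claw":1},{"tx":0,"ty":0,"tz":0,"spin":1,"claw":1},{"tx":0,"ty":0,"tz":0,"spin":0,"claw":1},{"tx":0,"ty":0,"tz":0,"spin":0,"claw":1}]' |tail -6
python3 -m pendant '[{"tx":0,"ty":0,"tz":0,"spin":0,"claw":0.5},{"tx":0,"ty":0,"tz":0,"spin":0,"claw":0.5},{"tx":0,"ty":0,"tz":0,"spin":0,"claw":0.5},{"tx":0,"ty":0,"tz":-0.4,"spin":0,"claw":0.5},{"tx":0,"ty":0,"tz":-0.7,"spin":0,"claw":0.5},{"tx":0,"ty":0,"tz":0,"spin":0,"claw":0.5}]' |tail -6
python3 -c "
from h import *
knob('FL',.0990,110.7)"
```

```text
time_s: 43.82
tool_pos: [0.535, -0.0976, 0.0993]
tool_rot: [180.0, 0.0, 138.5]
force: [0.2, 1.5, 1.3]
grip_width: 0.0114
grasp_force: 30.0
time_s: 44.95
tool_pos: [0.5347, -0.0978, 0.0991]
tool_rot: [-180.0, -0.0, 110.7]
force: [-0.4, 1.2, 1.2]
grip_width: 0.0116
grasp_force: 30.0
time_s: 45.7
tool_pos: [0.5364, -0.0984, 0.1565]
tool_rot: [179.7, 0.1, 110.6]
force: [0.2, 1.3, -0.8]
grip_width: 0.0428
grasp_force: 0.0
yaw 110.6 z 0.1565 | spin -0.03 tx -0.749 ty 1.618 tz 1.15 torque [-0.1   0.09  0.05] q7 34.6 w 0.0428
```

```bash
python3 -m pendant '[{"tx":-0.37,"ty":0.8,"tz":0,"spin":0,"claw":0.5},{"tx":-0.38,"ty":0.82,"tz":0,"spin":0,"claw":0.5},{"tx":0,"ty":0,"tz":0,"spin":0,"claw":0.5},{"tx":0,"ty":0,"tz":0,"spin":0,"claw":0.5}]'|tail -6
python3 -c "
from h import *
knob('FL',.0990,110.7)"
```

```text
time_s: 46.2
tool_pos: [0.6224, -0.1049, 0.1528]
tool_rot: [-179.8, -0.0, 110.6]
force: [-1.1, -0.0, 0.5]
grip_width: 0.0435
grasp_force: 0.0
yaw 110.6 z 0.1528 | spin -0.03 tx -0.021 ty 0.055 tz 1.076 torque [-0.06  0.02 -0.03] q7 39.1 w 0.0435
```

```bash
python3 -m pendant '[{"tx":-0.021,"ty":0.055,"tz":0.45,"spin":0,"claw":0.5},{"tx":0,"ty":0,"tz":0.45,"spin":0,"claw":0.5},{"tx":0,"ty":0,"tz":0.17,"spin":0,"claw":0.5},{"tx":0,"ty":0,"tz":0,"spin":0,"claw":0.5},{"tx":0,"ty":0,"tz":0,"spin":0,"claw":1},{"tx":0,"ty":0,"tz":0,"spin":0,"claw":1},{"tx":0,"ty":0,"tz":0,"spin":0,"claw":1},{"tx":0,"ty":0,"tz":0,"spin":0,"claw":1},{"tx":0,"ty":0,"tz":0,"spin":0,"claw":1},{"tx":0,"ty":0,"tz":0,"spin":0,"claw":1}]' 30|tail -6
python3 -m pendant '[{"tx":0,"ty":0,"tz":0,"spin":1,"claw":1},{"tx":0,"ty":0,"tz":0,"spin":1,"claw":1},{"tx":0,"ty":0,"tz":0,"spin":1,"claw":1},{"tx":0,"ty":0,"tz":0,"spin":1,"claw":1},{"tx":0,"ty":0,"tz":0,"spin":1,"claw":1},{"tx":0,"ty":0,"tz":0,"spin":1,"claw":1},{"tx":0,"ty":0,"tz":0,"spin":1,"claw":1},{"tx":0,"ty":0,"tz":0,"spin":1,"claw":1}]' |tail -6
python3 -m pendant '[{"tx":0,"ty":0,"tz":0,"spin":1,"claw":1},{"tx":0,"ty":0,"tz":0,"spin":1,"claw":1},{"tx":0,"ty":0,"tz":0,"spin":1,"claw":1},{"tx":0,"ty":0,"tz":0,"spin":1,"claw":1},{"tx":0,"ty":0,"tz":0,"spin":1,"claw":1},{"tx":0,"ty":0,"tz":0,"spin":1,"claw":1},{"tx":0,"ty":0,"tz":0,"spin":1,"claw":1},{"tx":0,"ty":0,"tz":0,"spin":0,"claw":1},{"tx":0,"ty":0,"tz":0,"spin":0,"claw":1}]' |tail -6
python3 -c "
from h import *
knob('FL',.0990,49)"
```

```text
time_s: 47.45
tool_pos: [0.6257, -0.105, 0.1008]
tool_rot: [-179.9, -0.0, 110.6]
force: [-5.2, -0.9, 5.8]
grip_width: 0.0116
grasp_force: 29.9
time_s: 48.45
tool_pos: [0.6258, -0.105, 0.1008]
tool_rot: [-179.9, 0.0, 78.5]
force: [-5.4, -0.9, 5.0]
grip_width: 0.0117
grasp_force: 29.9
time_s: 49.58
tool_pos: [0.6257, -0.105, 0.1008]
tool_rot: [-179.9, 0.1, 50.6]
force: [-5.9, -0.9, 5.4]
grip_width: 0.0121
grasp_force: 30.0
yaw 50.6 z 0.1008 | spin 0.39 tx -0.003 ty -0.008 tz 0.036 torque [-0.23  1.62  0.  ] q7 -13.9 w 0.0121
```

```bash
for i in 1; do python3 -m pendant '[{"tx":0,"ty":0,"tz":0,"spin":0.5,"claw":1},{"tx":0,"ty":0,"tz":0,"spin":0,"claw":1}]' |tail -6
python3 -c "
from h import *
knob('FL',.0990,49)"
python3 -m pendant '[{"tx":0,"ty":0,"tz":0,"spin":0.5,"claw":1},{"tx":0,"ty":0,"tz":0,"spin":0,"claw":1}]' |tail -6
python3 -c "
from h import *
knob('FL',.0990,49)"; done
```

```text
time_s: 49.82
tool_pos: [0.6258, -0.105, 0.1008]
tool_rot: [-179.9, 0.1, 48.6]
force: [-4.7, -0.5, 5.5]
grip_width: 0.0116
grasp_force: 30.0
yaw 48.6 z 0.1008 | spin -0.1 tx -0.004 ty -0.008 tz 0.036 torque [-0.33  1.52  0.15] q7 -15.7 w 0.0116
time_s: 50.08
tool_pos: [0.6261, -0.1049, 0.1008]
tool_rot: [-180.0, 0.1, 46.7]
force: [-4.6, -0.5, 5.5]
grip_width: 0.012
grasp_force: 30.2
yaw 46.7 z 0.1008 | spin -0.59 tx -0.01 ty -0.011 tz 0.036 torque [-0.28  1.33  0.48] q7 -17.4 w 0.012
```

```bash
python3 -m pendant '[{"tx":0,"ty":0,"tz":0,"spin":0.5,"claw":1},{"tx":0,"ty":0,"tz":0,"spin":0,"claw":1}]' |tail -6
python3 -c "
from h import *
knob('FL',.0990,49)"
python3 -m pendant '[{"tx":0,"ty":0,"tz":0,"spin":-0.5,"claw":0.7},{"tx":0,"ty":0,"tz":0,"spin":0,"claw":0.5},{"tx":0,"ty":0,"tz":0,"spin":0,"claw":0.5},{"tx":0,"ty":0,"tz":-0.4,"spin":0,"claw":0.5},{"tx":0,"ty":0,"tz":-0.7,"spin":0,"claw":0.5},{"tx":0,"ty":0,"tz":0,"spin":0,"claw":0.5}]' |tail -6
python3 -c "
from h import *
knob('RR',.155,110.6)"
```

```text
time_s: 50.32
tool_pos: [0.6262, -0.1048, 0.1008]
tool_rot: [-180.0, 0.1, 44.6]
force: [-5.0, -1.6, 5.3]
grip_width: 0.0119
grasp_force: 31.0
yaw 44.6 z 0.1008 | spin -1.1 tx -0.013 ty -0.013 tz 0.036 torque [-0.36  1.39  0.73] q7 -19.3 w 0.0119
time_s: 51.08
tool_pos: [0.6291, -0.1054, 0.1599]
tool_rot: [179.7, -0.3, 46.6]
force: [-0.5, -0.4, -0.9]
grip_width: 0.0433
grasp_force: 0.0
yaw 46.6 z 0.1599 | spin -16.01 tx 3.481 ty -0.423 tz 0.099 torque [-0.11  0.15  0.04] q7 -19.3 w 0.0433
```

```bash
python3 -m pendant '[{"tx":0,"ty":0,"tz":0,"spin":-1,"claw":0.5},{"tx":0,"ty":0,"tz":0,"spin":-1,"claw":0.5},{"tx":0,"ty":0,"tz":0,"spin":-1,"claw":0.5},{"tx":0,"ty":0,"tz":0,"spin":-1,"claw":0.5},{"tx":0,"ty":0,"tz":0,"spin":-1,"claw":0.5},{"tx":0,"ty":0,"tz":0,"spin":-1,"claw":0.5},{"tx":0,"ty":0,"tz":0,"spin":-1,"claw":0.5},{"tx":0,"ty":0,"tz":0,"spin":-1,"claw":0.5}]' |tail -1
python3 -m pendant '[{"tx":0,"ty":0,"tz":0,"spin":-1,"claw":0.5},{"tx":0,"ty":0,"tz":0,"spin":-1,"claw":0.5},{"tx":0,"ty":0,"tz":0,"spin":-1,"claw":0.5},{"tx":0,"ty":0,"tz":0,"spin":-1,"claw":0.5},{"tx":0,"ty":0,"tz":0,"spin":-1,"claw":0.5},{"tx":0,"ty":0,"tz":0,"spin":-1,"claw":0.5},{"tx":0,"ty":0,"tz":0,"spin":-1,"claw":0.5},{"tx":0,"ty":0,"tz":0,"spin":-1,"claw":0.5}]' |tail -1
python3 -m pendant '[{"tx":0.87,"ty":-0.1,"tz":0,"spin":0,"claw":0.5},{"tx":0.87,"ty":-0.1,"tz":0,"spin":0,"claw":0.5},{"tx":0.87,"ty":-0.1,"tz":0,"spin":0,"claw":0.5},{"tx":0.87,"ty":-0.12,"tz":0,"spin":0,"claw":0.5},{"tx":0,"ty":0,"tz":0,"spin":0,"claw":0.5},{"tx":0,"ty":0,"tz":0,"spin":0,"claw":0.5}]'|tail -6
python3 -c "
from h import *
knob('RR',.0995,110.6)"
```

```text
grasp_force: 0.0
grasp_force: 0.0
time_s: 53.82
tool_pos: [0.5461, 0.0504, 0.1559]
tool_rot: [180.0, 0.0, 110.6]
force: [-0.1, -0.1, -0.1]
grip_width: 0.0435
grasp_force: 0.0
yaw 110.6 z 0.1559 | spin -0.0 tx -0.018 ty 0.034 tz 1.128 torque [-0.12  0.03 -0.01] q7 18.8 w 0.0435
```

```bash
python3 -m pendant '[{"tx":-0.018,"ty":0.034,"tz":0.45,"spin":0,"claw":0.5},{"tx":0,"ty":0,"tz":0.45,"spin":0,"claw":0.5},{"tx":0,"ty":0,"tz":0.22,"spin":0,"claw":0.5},{"tx":0,"ty":0,"tz":0,"spin":0,"claw":0.5},{"tx":0,"ty":0,"tz":0,"spin":0,"claw":1},{"tx":0,"ty":0,"tz":0,"spin":0,"claw":1},{"tx":0,"ty":0,"tz":0,"spin":0,"claw":1},{"tx":0,"ty":0,"tz":0,"spin":0,"claw":1},{"tx":0,"ty":0,"tz":0,"spin":0,"claw":1},{"tx":0,"ty":0,"tz":0,"spin":0,"claw":1}]' 30|tail -6
python3 -m pendant '[{"tx":0,"ty":0,"tz":0,"spin":1,"claw":1},{"tx":0,"ty":0,"tz":0,"spin":1,"claw":1},{"tx":0,"ty":0,"tz":0,"spin":1,"claw":1},{"tx":0,"ty":0,"tz":0,"spin":1,"claw":1},{"tx":0,"ty":0,"tz":0,"spin":1,"claw":1},{"tx":0,"ty":0,"tz":0,"spin":1,"claw":1},{"tx":0,"ty":0,"tz":0,"spin":1,"claw":1},{"tx":0,"ty":0,"tz":0,"spin":1,"claw":1}]' |tail -6
python3 -m pendant '[{"tx":0,"ty":0,"tz":0,"spin":1,"claw":1},{"tx":0,"ty":0,"tz":0,"spin":1,"claw":1},{"tx":0,"ty":0,"tz":0,"spin":1,"claw":1},{"tx":0,"ty":0,"tz":0,"spin":1,"claw":1},{"tx":0,"ty":0,"tz":0,"spin":1,"claw":1},{"tx":0,"ty":0,"tz":0,"spin":1,"claw":1},{"tx":0,"ty":0,"tz":0,"spin":1,"claw":1},{"tx":0,"ty":0,"tz":0,"spin":0.5,"claw":1},{"tx":0,"ty":0,"tz":0,"spin":0,"claw":1}]' |tail -6
python3 -c "
from h import *
knob('RR',.0990,49)"
```

```text
time_s: 55.08
tool_pos: [0.5484, 0.0512, 0.1]
tool_rot: [179.9, 0.0, 110.6]
force: [2.4, 0.8, 0.9]
grip_width: 0.012
grasp_force: 30.0
time_s: 56.08
tool_pos: [0.5485, 0.0511, 0.1]
tool_rot: [179.9, -0.0, 78.5]
force: [3.2, 0.6, 0.3]
grip_width: 0.0121
grasp_force: 30.0
time_s: 57.2
tool_pos: [0.5484, 0.0509, 0.0999]
tool_rot: [179.9, -0.1, 48.7]
force: [3.5, 0.0, 1.7]
grip_width: 0.012
grasp_force: 30.0
yaw 48.7 z 0.0999 | spin -0.09 tx -0.017 ty 0.005 tz 0.019 torque [ 0.04 -0.5   0.23] q7 -37.3 w 0.012
```

```bash
python3 -m pendant '[{"tx":0,"ty":0,"tz":0,"spin":0.5,"claw":1},{"tx":0,"ty":0,"tz":0,"spin":0.5,"claw":1},{"tx":0,"ty":0,"tz":0,"spin":0,"claw":1}]' |tail -6
python3 -c "
from h import *
knob('RR',.0990,49)"
python3 -m pendant '[{"tx":0,"ty":0,"tz":0,"spin":0,"claw":0.7},{"tx":0,"ty":0,"tz":0,"spin":0,"claw":0.5},{"tx":0,"ty":0,"tz":0,"spin":0,"claw":0.5},{"tx":0,"ty":0,"tz":-0.4,"spin":0,"claw":0.5},{"tx":0,"ty":0,"tz":-0.7,"spin":0,"claw":0.5},{"tx":0,"ty":0,"tz":0,"spin":0,"claw":0.5}]' |tail -6
python3 -c "
from h import *
knob('FR',.155,110.6)"
```

```text
time_s: 57.58
tool_pos: [0.5485, 0.0507, 0.1]
tool_rot: [179.9, -0.1, 44.6]
force: [5.0, 0.9, 3.0]
grip_width: 0.0123
grasp_force: 30.0
yaw 44.6 z 0.1 | spin -1.09 tx -0.015 ty 0.001 tz 0.019 torque [-0.14 -0.87  0.54] q7 -41.1 w 0.0123
time_s: 58.32
tool_pos: [0.55, 0.0506, 0.1582]
tool_rot: [179.9, -0.3, 44.6]
force: [-0.6, 0.0, -0.4]
grip_width: 0.0432
grasp_force: 0.0
yaw 44.6 z 0.1582 | spin -16.51 tx -0.769 ty 1.586 tz 0.065 torque [-0.09  0.07 -0.  ] q7 -44.1 w 0.0432
```

```bash
python3 -m pendant '[{"tx":0,"ty":0,"tz":0,"spin":-1,"claw":0.5},{"tx":0,"ty":0,"tz":0,"spin":-1,"claw":0.5},{"tx":0,"ty":0,"tz":0,"spin":-1,"claw":0.5},{"tx":0,"ty":0,"tz":0,"spin":-1,"claw":0.5},{"tx":0,"ty":0,"tz":0,"spin":-1,"claw":0.5},{"tx":0,"ty":0,"tz":0,"spin":-1,"claw":0.5},{"tx":0,"ty":0,"tz":0,"spin":-1,"claw":0.5},{"tx":0,"ty":0,"tz":0,"spin":-1,"claw":0.5}]' |tail -1
python3 -m pendant '[{"tx":0,"ty":0,"tz":0,"spin":-1,"claw":0.5},{"tx":0,"ty":0,"tz":0,"spin":-1,"claw":0.5},{"tx":0,"ty":0,"tz":0,"spin":-1,"claw":0.5},{"tx":0,"ty":0,"tz":0,"spin":-1,"claw":0.5},{"tx":0,"ty":0,"tz":0,"spin":-1,"claw":0.5},{"tx":0,"ty":0,"tz":0,"spin":-1,"claw":0.5},{"tx":0,"ty":0,"tz":0,"spin":-1,"claw":0.5},{"tx":0,"ty":0,"tz":0,"spin":-1,"claw":0.5},{"tx":0,"ty":0,"tz":0,"spin":-0.5,"claw":0.5}]' |tail -1
python3 -m pendant '[{"tx":-0.38,"ty":0.8,"tz":0,"spin":0,"claw":0.5},{"tx":-0.38,"ty":0.79,"tz":0,"spin":0,"claw":0.5},{"tx":0,"ty":0,"tz":0,"spin":0,"claw":0.5},{"tx":0,"ty":0,"tz":0,"spin":0,"claw":0.5}]'|tail -6
python3 -c "
from h import *
knob('FR',.0995,110.6)"
```

```text
grasp_force: 0.0
grasp_force: 0.0
time_s: 60.95
tool_pos: [0.6347, 0.0428, 0.1541]
tool_rot: [-179.9, -0.0, 110.6]
force: [0.4, -0.1, -0.1]
grip_width: 0.0433
grasp_force: 0.0
yaw 110.6 z 0.1541 | spin -0.01 tx -0.026 ty 0.055 tz 1.093 torque [-0.11  0.08  0.04] q7 26.4 w 0.0433
```

```bash
python3 -m pendant '[{"tx":-0.026,"ty":0.055,"tz":0.45,"spin":0,"claw":0.5},{"tx":0,"ty":0,"tz":0.45,"spin":0,"claw":0.5},{"tx":0,"ty":0,"tz":0.19,"spin":0,"claw":0.5},{"tx":0,"ty":0,"tz":0,"spin":0,"claw":0.5},{"tx":0,"ty":0,"tz":0,"spin":0,"claw":1},{"tx":0,"ty":0,"tz":0,"spin":0,"claw":1},{"tx":0,"ty":0,"tz":0,"spin":0,"claw":1},{"tx":0,"ty":0,"tz":0,"spin":0,"claw":1},{"tx":0,"ty":0,"tz":0,"spin":0,"claw":1},{"tx":0,"ty":0,"tz":0,"spin":0,"claw":1}]' 30|tail -6
python3 -m pendant '[{"tx":0,"ty":0,"tz":0,"spin":1,"claw":1},{"tx":0,"ty":0,"tz":0,"spin":1,"claw":1},{"tx":0,"ty":0,"tz":0,"spin":1,"claw":1},{"tx":0,"ty":0,"tz":0,"spin":1,"claw":1},{"tx":0,"ty":0,"tz":0,"spin":1,"claw":1},{"tx":0,"ty":0,"tz":0,"spin":1,"claw":1},{"tx":0,"ty":0,"tz":0,"spin":1,"claw":1},{"tx":0,"ty":0,"tz":0,"spin":1,"claw":1}]' |tail -6
python3 -m pendant '[{"tx":0,"ty":0,"tz":0,"spin":1,"claw":1},{"tx":0,"ty":0,"tz":0,"spin":1,"claw":1},{"tx":0,"ty":0,"tz":0,"spin":1,"claw":1},{"tx":0,"ty":0,"tz":0,"spin":1,"claw":1},{"tx":0,"ty":0,"tz":0,"spin":1,"claw":1},{"tx":0,"ty":0,"tz":0,"spin":1,"claw":1},{"tx":0,"ty":0,"tz":0,"spin":1,"claw":1},{"tx":0,"ty":0,"tz":0,"spin":0.5,"claw":1},{"tx":0,"ty":0,"tz":0,"spin":0,"claw":1}]' |tail -6
python3 -c "
from h import *
knob('FR',.0990,49)"
```

```text
time_s: 62.2
tool_pos: [0.6379, 0.0425, 0.1003]
tool_rot: [-179.9, -0.0, 110.6]
force: [-4.3, -1.7, 5.1]
grip_width: 0.0118
grasp_force: 30.0
time_s: 63.2
tool_pos: [0.6384, 0.0426, 0.1003]
tool_rot: [-180.0, 0.0, 78.5]
force: [-3.2, -0.6, 3.8]
grip_width: 0.0121
grasp_force: 30.2
time_s: 64.32
tool_pos: [0.6388, 0.0423, 0.1003]
tool_rot: [179.9, 0.0, 48.6]
force: [-1.6, -0.9, 4.8]
grip_width: 0.0118
grasp_force: 30.2
yaw 48.6 z 0.1003 | spin -0.1 tx -0.01 ty -0.019 tz 0.026 torque [-0.64  0.8   0.01] q7 -28.0 w 0.0118
```

```bash
python3 -m pendant '[{"tx":0,"ty":0,"tz":0,"spin":0.5,"claw":1},{"tx":0,"ty":0,"tz":0,"spin":0.5,"claw":1},{"tx":0,"ty":0,"tz":0,"spin":0,"claw":1}]' |tail -6
python3 -c "
from h import *
knob('FR',.0990,49)"
```

```text
time_s: 64.7
tool_pos: [0.6391, 0.0424, 0.1003]
tool_rot: [179.9, -0.0, 44.6]
force: [-1.4, -3.2, 4.1]
grip_width: 0.0121
grasp_force: 31.1
yaw 44.6 z 0.1003 | spin -1.09 tx -0.015 ty -0.023 tz 0.026 torque [-1.03  0.29  0.7 ] q7 -31.5 w 0.0121
```

Home (torque 0.7). Next, the last knob RL.

```bash
python3 -m pendant '[{"tx":0,"ty":0,"tz":0,"spin":0,"claw":0.7},{"tx":0,"ty":0,"tz":0,"spin":0,"claw":0.5},{"tx":0,"ty":0,"tz":0,"spin":0,"claw":0.5},{"tx":0,"ty":0,"tz":-0.4,"spin":0,"claw":0.5},{"tx":0,"ty":0,"tz":-0.7,"spin":0,"claw":0.5},{"tx":0,"ty":0,"tz":0,"spin":-1,"claw":0.5},{"tx":0,"ty":0,"tz":0,"spin":-1,"claw":0.5},{"tx":0,"ty":0,"tz":0,"spin":-1,"claw":0.5},{"tx":0,"ty":0,"tz":0,"spin":-1,"claw":0.5},{"tx":0,"ty":0,"tz":0,"spin":-1,"claw":0.5}]' |tail -1
python3 -m pendant '[{"tx":0,"ty":0,"tz":0,"spin":-1,"claw":0.5},{"tx":0,"ty":0,"tz":0,"spin":-1,"claw":0.5},{"tx":0,"ty":0,"tz":0,"spin":-1,"claw":0.5},{"tx":0,"ty":0,"tz":0,"spin":-1,"claw":0.5},{"tx":0,"ty":0,"tz":0,"spin":-1,"claw":0.5},{"tx":0,"ty":0,"tz":0,"spin":-1,"claw":0.5}]' |tail -1
python3 -m pendant '[{"tx":0,"ty":0,"tz":0,"spin":-1,"claw":0.5},{"tx":0,"ty":0,"tz":0,"spin":-1,"claw":0.5},{"tx":0,"ty":0,"tz":0,"spin":-1,"claw":0.5},{"tx":0,"ty":0,"tz":0,"spin":-1,"claw":0.5},{"tx":0,"ty":0,"tz":0,"spin":-1,"claw":0.5},{"tx":0,"ty":0,"tz":0,"spin":-0.5,"claw":0.5},{"tx":0,"ty":0,"tz":0,"spin":0,"claw":0.5}]' |tail -6
python3 -c "
from h import *
knob('RL',.155,110.6)"
```

```text
grasp_force: 0.0
grasp_force: 0.0
time_s: 67.58
tool_pos: [0.6389, 0.0429, 0.1559]
tool_rot: [179.9, 0.0, 110.6]
force: [0.2, 0.2, 0.1]
grip_width: 0.0438
grasp_force: 0.0
yaw 110.6 z 0.1559 | spin -0.01 tx -1.9 ty -2.919 tz 0.017 torque [-0.01 -0.    0.  ] q7 27.0 w 0.0438
```

```bash
python3 -m pendant '[{"tx":-0.48,"ty":-0.73,"tz":0,"spin":0,"claw":0.5},{"tx":-0.48,"ty":-0.73,"tz":0,"spin":0,"claw":0.5},{"tx":-0.47,"ty":-0.73,"tz":0,"spin":0,"claw":0.5},{"tx":-0.47,"ty":-0.73,"tz":0,"spin":0,"claw":0.5},{"tx":0,"ty":0,"tz":0,"spin":0,"claw":0.5},{"tx":0,"ty":0,"tz":0,"spin":0,"claw":0.5}]'|tail -6
python3 -c "
from h import *
knob('RL',.0995,110.6)"
```

```text
time_s: 68.32
tool_pos: [0.5358, -0.0968, 0.1555]
tool_rot: [179.9, -0.0, 110.6]
force: [0.8, 0.5, 0.2]
grip_width: 0.0436
grasp_force: 0.0
yaw 110.6 z 0.1555 | spin -0.0 tx -0.01 ty -0.007 tz 1.119 torque [-0.03  0.05  0.05] q7 36.2 w 0.0436
```

```bash
python3 -m pendant '[{"tx":-0.01,"ty":-0.007,"tz":0.45,"spin":0,"claw":0.5},{"tx":0,"ty":0,"tz":0.45,"spin":0,"claw":0.5},{"tx":0,"ty":0,"tz":0.2,"spin":0,"claw":0.5},{"tx":0,"ty":0,"tz":0,"spin":0,"claw":0.5},{"tx":0,"ty":0,"tz":0,"spin":0,"claw":1},{"tx":0,"ty":0,"tz":0,"spin":0,"claw":1},{"tx":0,"ty":0,"tz":0,"spin":0,"claw":1},{"tx":0,"ty":0,"tz":0,"spin":0,"claw":1},{"tx":0,"ty":0,"tz":0,"spin":0,"claw":1},{"tx":0,"ty":0,"tz":0,"spin":0,"claw":1}]' 30|tail -6
python3 -m pendant '[{"tx":0,"ty":0,"tz":0,"spin":1,"claw":1},{"tx":0,"ty":0,"tz":0,"spin":1,"claw":1},{"tx":0,"ty":0,"tz":0,"spin":1,"claw":1},{"tx":0,"ty":0,"tz":0,"spin":1,"claw":1},{"tx":0,"ty":0,"tz":0,"spin":1,"claw":1},{"tx":0,"ty":0,"tz":0,"spin":1,"claw":1},{"tx":0,"ty":0,"tz":0,"spin":1,"claw":1},{"tx":0,"ty":0,"tz":0,"spin":1,"claw":1}]' |tail -6
python3 -m pendant '[{"tx":0,"ty":0,"tz":0,"spin":1,"claw":1},{"tx":0,"ty":0,"tz":0,"spin":1,"claw":1},{"tx":0,"ty":0,"tz":0,"spin":1,"claw":1},{"tx":0,"ty":0,"tz":0,"spin":1,"claw":1},{"tx":0,"ty":0,"tz":0,"spin":1,"claw":1},{"tx":0,"ty":0,"tz":0,"spin":1,"claw":1},{"tx":0,"ty":0,"tz":0,"spin":1,"claw":1},{"tx":0,"ty":0,"tz":0,"spin":0.5,"claw":1},{"tx":0,"ty":0,"tz":0,"spin":0,"claw":1}]' |tail -6
python3 -m pendant '[{"tx":0,"ty":0,"tz":0,"spin":0.5,"claw":1},{"tx":0,"ty":0,"tz":0,"spin":0.5,"claw":1},{"tx":0,"ty":0,"tz":0,"spin":0,"claw":1}]' |tail -6
python3 -c "
from h import *
knob('RL',.0990,49)"
```

```text
time_s: 69.58
tool_pos: [0.5349, -0.0984, 0.1002]
tool_rot: [-180.0, 0.0, 110.6]
force: [-1.7, -1.2, 3.1]
grip_width: 0.012
grasp_force: 30.0
time_s: 70.58
tool_pos: [0.5337, -0.0985, 0.0999]
tool_rot: [-179.8, 0.0, 78.5]
force: [-5.2, -1.2, 4.1]
grip_width: 0.012
grasp_force: 30.0
time_s: 71.7
tool_pos: [0.5333, -0.0982, 0.0998]
tool_rot: [-179.8, 0.2, 48.6]
force: [-5.4, -0.4, 6.1]
grip_width: 0.0117
grasp_force: 30.0
time_s: 72.08
tool_pos: [0.5339, -0.0973, 0.0997]
tool_rot: [-179.8, 0.1, 44.7]
force: [-4.2, 0.8, 4.1]
grip_width: 0.0121
grasp_force: 30.0
yaw 44.7 z 0.0997 | spin -1.08 tx 0.022 ty 0.028 tz 0.014 torque [0.07 1.51 0.65] q7 -21.6 w 0.0121
```

```bash
python3 -m pendant '[{"tx":0,"ty":0,"tz":0,"spin":0,"claw":0.7},{"tx":0,"ty":0,"tz":0,"spin":0,"claw":0.5},{"tx":0,"ty":0,"tz":0,"spin":0,"claw":0.5},{"tx":0,"ty":0,"tz":-0.4,"spin":0,"claw":0.5},{"tx":0,"ty":0,"tz":-1,"spin":0,"claw":0.5},{"tx":0,"ty":0,"tz":-1,"spin":-1,"claw":0.5},{"tx":0,"ty":0,"tz":-0.6,"spin":-1,"claw":0.5},{"tx":0,"ty":0,"tz":0,"spin":-1,"claw":0.5},{"tx":0,"ty":0,"tz":0,"spin":-1,"claw":0.5},{"tx":0,"ty":0,"tz":0,"spin":-1,"claw":0.5}]' |tail -1
python3 -m pendant '[{"tx":0,"ty":0,"tz":0,"spin":-1,"claw":0.5},{"tx":0,"ty":0,"tz":0,"spin":-1,"claw":0.5},{"tx":0,"ty":0,"tz":0,"spin":-1,"claw":0.5},{"tx":0,"ty":0,"tz":0,"spin":-1,"claw":0.5},{"tx":0,"ty":0,"tz":0,"spin":-1,"claw":0.5},{"tx":0,"ty":0,"tz":0,"spin":-1,"claw":0.5},{"tx":0,"ty":0,"tz":0,"spin":-1,"claw":0.5},{"tx":0,"ty":0,"tz":0,"spin":-1,"claw":0.5},{"tx":0,"ty":0,"tz":0,"spin":-1,"claw":0.5},{"tx":0,"ty":0,"tz":0,"spin":-1,"claw":0.5}]' |tail -1
python3 -m pendant '[{"tx":0,"ty":0,"tz":0,"spin":-1,"claw":0.5},{"tx":0,"ty":0,"tz":0,"spin":-1,"claw":0.5},{"tx":0,"ty":0,"tz":0,"spin":-1,"claw":0.5},{"tx":0,"ty":0,"tz":0,"spin":-1,"claw":0.5},{"tx":0,"ty":0,"tz":0,"spin":-1,"claw":0.5},{"tx":0,"ty":0,"tz":0,"spin":-1,"claw":0.5},{"tx":0,"ty":0,"tz":0,"spin":-1,"claw":0.5},{"tx":0,"ty":0,"tz":0,"spin":-1,"claw":0.5},{"tx":0,"ty":0,"tz":0,"spin":-1,"claw":0.5},{"tx":0,"ty":0,"tz":0,"spin":-1,"claw":0.5}]' |tail -1
python3 -m pendant '[{"tx":0,"ty":0,"tz":0,"spin":-1,"claw":0.5},{"tx":0,"ty":0,"tz":0,"spin":-1,"claw":0.5},{"tx":0,"ty":0,"tz":0,"spin":-1,"claw":0.5},{"tx":0,"ty":0,"tz":0,"spin":-1,"claw":0.5},{"tx":0,"ty":0,"tz":0,"spin":-1,"claw":0.5},{"tx":0,"ty":0,"tz":0,"spin":-1,"claw":0.5},{"tx":0,"ty":0,"tz":0,"spin":-1,"claw":0.5},{"tx":0,"ty":0,"tz":0,"spin":-0.6,"claw":0.5},{"tx":0,"ty":0,"tz":0,"spin":0,"claw":0.5}]' |tail -6
python3 -c "
from h import *
go((.71,-.19),.26,175.2)"
```

```text
grasp_force: 0.0
grasp_force: 0.0
grasp_force: 0.0
time_s: 76.95
tool_pos: [0.5355, -0.0984, 0.2513]
tool_rot: [180.0, 0.1, 174.9]
force: [-0.3, -0.0, -0.8]
grip_width: 0.0433
grasp_force: 0.0
yaw 174.9 z 0.2513 | spin -0.07 tx -3.631 ty -1.533 tz -0.173 torque [ 0.05 -0.04 -0.02] q7 97.3 w 0.0433
```

```bash
python3 -m pendant '[{"tx":-0.9,"ty":-0.38,"tz":0,"spin":0,"claw":0.5},{"tx":-0.9,"ty":-0.38,"tz":0,"spin":0,"claw":0.5},{"tx":-0.9,"ty":-0.38,"tz":0,"spin":0,"claw":0.5},{"tx":-0.92,"ty":-0.38,"tz":-0.1,"spin":-0.07,"claw":0.5},{"tx":0,"ty":0,"tz":0,"spin":0,"claw":0.5},{"tx":0,"ty":0,"tz":0,"spin":0,"claw":0.5},{"tx":0,"ty":0,"tz":0,"spin":0,"claw":0.5}]' |tail -6
python3 - <<'E'
from h import *
import pickle
im,c=grab('wrist'); o=obs();save(im,'w11.png'); np.save('w11.npy',im); pickle.dump((c,o),open('w11.pkl','wb'))
u,v=proj(c,[.636,-.251,.09]); print(u,v); u,v=int(u),int(v)
p,q=[int(x) for x in proj(c,[*F,.08])]; print(p,q)
def crop(u,v,h,s):
    u0=max(0,u-h);v0=max(0,v-h);print('crop origin',u0,v0);return cv2.resize(im[v0:v0+2*h,u0:u0+2*h],(s,s),interpolation=cv2.INTER_CUBIC)
save(np.hstack([crop(u,v,55,400),crop(p,q,110,400)]),'m11.png')
E
```

```text
time_s: 77.82
tool_pos: [0.7084, -0.1886, 0.2562]
tool_rot: [179.9, 0.1, 175.3]
force: [-1.1, -0.2, 0.6]
grip_width: 0.0435
grasp_force: 0.0
t 77.88 tcp [ 0.7084 -0.1884  0.2563] rot [1.7993e+02 8.0000e-02 1.7532e+02] w 0.0437 F [-0.2  0.4  0.3]
255.9003253215732 129.04161780307072
467 61
crop origin 200 74
crop origin 357 0
```

View pics/m11.png

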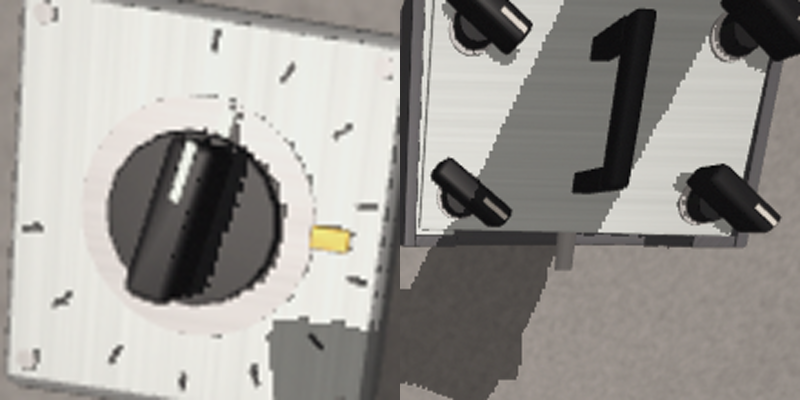

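```bash
python3 - <<'E'
from h import *
import pickle
c,o=pickle.load(open('w11.pkl','rb')); im=np.load('w11.npy'); g=cv2.cvtColor(im,cv2.COLOR_RGB2GRAY); hsv=cv2.cvtColor(im,cv2.COLOR_RGB2HSV)
m=((hsv[...,0]>15)&(hsv[...,0]<35)&(hsv[...,1]>90)).astype(np.uint8); m[:,:270]=0;m[:,310:]=0;m[:120]=0;m[160:]=0
M=cv2.moments(m,True); mu=(M['m10']/M['m00'],M['m01']/M['m00']); ys,xs=np.where(m); print('marker px',mu,xs.min(),xs.max(),ys.min(),ys.max())
# ring: pinkish pixels
r,gg,b=[im[...,i].astype(int) for i in range(3)]
pk=((r-gg>4)&(r>150)).astype(np.uint8); pk[:,:215]=0;pk[:,295:]=0;pk[:90]=0;pk[175:]=0;pk[m>0]=0
pk=cv2.morphologyEx(pk,cv2.MORPH_OPEN,np.ones((2,2),np.uint8))
n,l,s,ce=cv2.connectedComponentsWithStats(pk); print(s[1:].tolist())
i=1+np.argmax(s[1:,4]); cnt=cv2.convexHull(max(cv2.findContours((l==i).astype(np.uint8),0,1)[0],key=cv2.contourArea)); print('ring',cv2.fitEllipse(cnt))
dk=((g<105)).astype(np.uint8); dk[:,:220]=0;dk[:,282:]=0;dk[:95]=0;dk[165:]=0
cnt=cv2.convexHull(max(cv2.findContours(dk,0,1)[0],key=cv2.contourArea)); print('disc+bar',cv2.fitEllipse(cnt),cv2.boundingRect(cnt))
for u,v,z in((255,133.1,.071),(253.5,133.7,.081),(*mu,.076),(251.4,113.1,.110),(247.9,129.8,.110)): print(np.round(onz(c,u,v,z),4))
E
```

```text
marker px (290.2153846153846, 139.13846153846154) 285 295 136 142
[[224, 102, 64, 65, 1027], [276, 122, 10, 5, 27]]
ring ((254.86349487304688, 134.17645263671875), (61.88835525512695, 66.8973159790039), 140.17608642578125)
disc+bar ((252.51206970214844, 134.2081298828125), (48.7876091003418, 49.47151565551758), 23.431306838989258) (230, 110, 48, 48)
[ 0.6401 -0.2567  0.071 ]
[ 0.6406 -0.2562  0.081 ]
[ 0.6497 -0.2177  0.076 ]
[ 0.621  -0.2489  0.11  ]
[ 0.6363 -0.2546  0.11  ]
```

```bash
python3 -c "
from h import *
go((.6407,-.2562),.15,160)"; python3 -m pendant '[{"tx":0,"ty":0,"tz":0,"spin":1,"claw":0.5},{"tx":0,"ty":0,"tz":0,"spin":1,"claw":0.5},{"tx":0,"ty":0,"tz":0,"spin":1,"claw":0.5},{"tx":0,"ty":0,"tz":0,"spin":0.83,"claw":0.5},{"tx":0,"ty":0,"tz":0,"spin":0,"claw":0.5}]' |tail -6
```

```text
yaw 175.3 z 0.2563 | spin 3.83 tx 0.81 ty -1.737 tz 2.126 torque [-0.01  0.01  0.03] q7 113.6 w 0.0437
time_s: 78.5
tool_pos: [0.7086, -0.1885, 0.256]
tool_rot: [179.9, 0.0, 160.0]
force: [-0.2, 0.6, -0.5]
grip_width: 0.0436
grasp_force: 0.0
```

```bash
python3 -m pendant '[{"tx":0.4,"ty":-0.87,"tz":0.1,"spin":0,"claw":0.5},{"tx":0.41,"ty":-0.87,"tz":0.3,"spin":0,"claw":0.5},{"tx":0,"ty":0,"tz":0.9,"spin":0,"claw":0.5},{"tx":0,"ty":0,"tz":0.8,"spin":0,"claw":0.5},{"tx":0,"ty":0,"tz":0,"spin":0,"claw":0.5},{"tx":0,"ty":0,"tz":0,"spin":0,"claw":0.5}]' |tail -6
python3 -c "
from h import *
go((.6407,-.2562),.101,160)"
```

```text
time_s: 79.25
tool_pos: [0.6418, -0.2575, 0.1521]
tool_rot: [180.0, 0.1, 160.0]
force: [0.3, -0.4, 1.1]
grip_width: 0.0434
grasp_force: 0.0
yaw 160.0 z 0.1521 | spin 0.01 tx 0.03 ty 0.016 tz 1.021 torque [-0.01 -0.05 -0.03] q7 108.4 w 0.0434
```

```bash
python3 -m pendant '[{"tx":0.03,"ty":0.016,"tz":0.4,"spin":0,"claw":0.5},{"tx":0,"ty":0,"tz":0.4,"spin":0,"claw":0.5},{"tx":0,"ty":0,"tz":0.2,"spin":0,"claw":0.5},{"tx":0,"ty":0,"tz":0,"spin":0,"claw":0.5},{"tx":0,"ty":0,"tz":0,"spin":0,"claw":1},{"tx":0,"ty":0,"tz":0,"spin":0,"claw":1},{"tx":0,"ty":0,"tz":0,"spin":0,"claw":1},{"tx":0,"ty":0,"tz":0,"spin":0,"claw":1},{"tx":0,"ty":0,"tz":0,"spin":0,"claw":1},{"tx":0,"ty":0,"tz":0,"spin":0,"claw":1}]' 20 |tail -6
python3 -c "
from h import *
go((.6407,-.2562),.101,76.6)"
```

```text
time_s: 80.5
tool_pos: [0.6395, -0.2568, 0.1001]
tool_rot: [-179.9, 0.0, 159.9]
force: [-0.3, -2.2, -1.0]
grip_width: 0.013
grasp_force: 20.0
yaw 159.9 z 0.1001 | spin 20.83 tx 0.018 ty 0.02 tz -0.018 torque [-0.55  0.24  0.05] q7 109.7 w 0.013
```

```bash
python3 -m pendant '[{"tx":0.01,"ty":0,"tz":0,"spin":1,"claw":1},{"tx":0,"ty":0,"tz":0,"spin":1,"claw":1},{"tx":0,"ty":0,"tz":0,"spin":1,"claw":1},{"tx":0,"ty":0,"tz":0,"spin":1,"claw":1},{"tx":0,"ty":0,"tz":0,"spin":1,"claw":1},{"tx":0,"ty":0,"tz":0,"spin":1,"claw":1},{"tx":0,"ty":0,"tz":0,"spin":1,"claw":1},{"tx":0,"ty":0,"tz":0,"spin":1,"claw":1},{"tx":0,"ty":0,"tz":0,"spin":1,"claw":1},{"tx":0,"ty":0,"tz":0,"spin":1,"claw":1}]' |tail -6
python3 -m pendant '[{"tx":0,"ty":0,"tz":0,"spin":1,"claw":1},{"tx":0,"ty":0,"tz":0,"spin":1,"claw":1},{"tx":0,"ty":0,"tz":0,"spin":1,"claw":1},{"tx":0,"ty":0,"tz":0,"spin":1,"claw":1},{"tx":0,"ty":0,"tz":0,"spin":1,"claw":1},{"tx":0,"ty":0,"tz":0,"spin":1,"claw":1},{"tx":0,"ty":0,"tz":0,"spin":1,"claw":1},{"tx":0,"ty":0,"tz":0,"spin":1,"claw":1},{"tx":0,"ty":0,"tz":0,"spin":1,"claw":1},{"tx":0,"ty":0,"tz":0,"spin":1,"claw":1}]' |tail -6
python3 -m pendant '[{"tx":0,"ty":0,"tz":0,"spin":0.8,"claw":1},{"tx":0,"ty":0,"tz":0,"spin":0,"claw":1},{"tx":0,"ty":0,"tz":0,"spin":0,"claw":1}]' |tail -6
```

```text
time_s: 81.75
tool_pos: [0.6401, -0.2561, 0.1001]
tool_rot: [180.0, 0.1, 119.9]
force: [1.9, -2.6, -1.8]
grip_width: 0.0127
grasp_force: 20.0
time_s: 83.0
tool_pos: [0.641, -0.2559, 0.1001]
tool_rot: [179.8, 0.0, 79.9]
force: [3.1, -3.3, -2.7]
grip_width: 0.0131
grasp_force: 20.0
time_s: 83.38
tool_pos: [0.641, -0.256, 0.1002]
tool_rot: [179.8, 0.0, 76.9]
force: [5.1, -4.6, -2.4]
grip_width: 0.013
grasp_force: 20.0
```

```bash
python3 -m pendant '[{"tx":0,"ty":0,"tz":0,"spin":0,"claw":0.7},{"tx":0,"ty":0,"tz":0,"spin":0,"claw":0.5},{"tx":0,"ty":0,"tz":0,"spin":0,"claw":0.5},{"tx":0,"ty":0,"tz":-0.5,"spin":0,"claw":0.5},{"tx":0,"ty":0,"tz":-1,"spin":0,"claw":0.5},{"tx":-0.5,"ty":0,"tz":-1,"spin":0,"claw":0.5},{"tx":-1,"ty":0,"tz":0,"spin":0,"claw":0.5},{"tx":-0.4,"ty":0,"tz":0,"spin":0,"claw":0.5},{"tx":0,"ty":0,"tz":0,"spin":0,"claw":0.5},{"tx":0,"ty":0,"tz":0,"spin":0,"claw":0.5}]' |tail -6
python3 - <<'E'
from h import *
import pickle
im,c=grab('wrist'); o=obs();save(im,'w12.png'); np.save('w12.npy',im); pickle.dump((c,o),open('w12.pkl','wb'))
g=cv2.cvtColor(im,cv2.COLOR_RGB2GRAY); hsv=cv2.cvtColor(im,cv2.COLOR_RGB2HSV)
ax=np.array([.6407,-.2562]); d=lambda a:np.array([np.cos(np.radians(a)),np.sin(np.radians(a))])
for nm,r,z in(('axis',0,.11),('line',.015,.11),('tip',.034,.073),('marker',.041,.076)): print(nm,np.round(proj(c,[*(ax+r*d(76.6)),z]),1))
u,v=[int(x) for x in proj(c,[*(ax+.041*d(76.6)),.076])]
m=((hsv[...,0]>15)&(hsv[...,0]<35)&(hsv[...,1]>90)).astype(np.uint8); k=np.zeros_like(m);k[max(0,v-18):v+18,u-18:u+18]=1;m*=k
M=cv2.moments(m,True); mu=(M['m10']/M['m00'],M['m01']/M['m00']);p=onz(c,*mu,.076)[:2]-ax; print('marker',mu,int(m.sum()),np.degrees(np.arctan2(p[1],p[0])),np.hypot(*p))
u,v=[int(x) for x in proj(c,[*(ax+.015*d(76.6)),.11])]
print('patch',u,v); 
for r in range(v-22,v+20,3): print(r,g[r,u-16:u+16].tolist())
E
```

```text
time_s: 84.62
tool_pos: [0.6185, -0.347, 0.2258]
tool_rot: [180.0, -0.1, 76.9]
force: [0.8, -0.1, -0.3]
grip_width: 0.0436
grasp_force: 0.0
t 84.67 tcp [ 0.6188 -0.3465  0.2254] rot [ 1.7997e+02 -6.0000e-02  7.6910e+01] w 0.0433 F [-0.8  0.3 -0.4]
axis [321.5  97.4]
line [321.6  78.5]
tip [321.5  63.4]
marker [321.6  54.6]
marker (321.93617021276594, 56.92553191489362) 94 76.11417416369903 0.03897603060753694
patch 321 78
56 [174, 175, 174, 174, 174, 175, 175, 175, 174, 174, 174, 175, 175, 149, 150, 155, 156, 156, 156, 158, 138, 255, 255, 255, 255, 255, 255, 255, 255, 255, 255, 255]
59 [171, 171, 171, 171, 171, 171, 171, 172, 171, 172, 171, 172, 172, 148, 152, 155, 156, 155, 153, 156, 138, 172, 173, 174, 173, 173, 255, 255, 255, 255, 255, 255]
62 [170, 170, 170, 170, 171, 170, 171, 170, 171, 171, 171, 171, 171, 146, 151, 155, 155, 154, 153, 156, 137, 170, 171, 171, 172, 171, 171, 172, 255, 179, 171, 255]
65 [170, 170, 170, 170, 170, 170, 165, 165, 159, 157, 158, 158, 156, 154, 156, 174, 180, 180, 179, 172, 160, 160, 161, 162, 160, 159, 163, 167, 171, 172, 172, 173]
68 [165, 159, 159,
[... 707 characters left out ...]
 48, 49, 49, 49, 49, 49, 47]
83 [48, 48, 49, 49, 48, 49, 48, 49, 49, 43, 31, 35, 39, 43, 43, 45, 178, 179, 177, 60, 46, 45, 41, 33, 31, 48, 48, 49, 47, 48, 48, 48]
86 [48, 47, 48, 47, 48, 48, 48, 48, 48, 43, 32, 35, 39, 43, 43, 44, 178, 179, 153, 56, 46, 46, 39, 33, 29, 47, 48, 48, 48, 48, 48, 48]
89 [49, 47, 48, 47, 48, 47, 47, 48, 48, 43, 31, 35, 38, 42, 42, 45, 177, 179, 154, 56, 45, 44, 37, 34, 30, 47, 48, 48, 48, 48, 48, 48]
92 [49, 48, 49, 48, 48, 48, 47, 48, 48, 42, 33, 35, 39, 43, 43, 44, 115, 117, 117, 50, 44, 45, 37, 34, 34, 48, 48, 48, 47, 48, 47, 47]
95 [47, 47, 48, 48, 47, 48, 48, 48, 48, 42, 33, 35, 39, 43, 42, 44, 45, 45, 46, 45, 45, 45, 37, 33, 33, 47, 47, 48, 48, 47, 47, 46]
```

```bash
python3 -c "
from h import *
obs(); print(env.sign_off())"
```

```text
t 84.67 tcp [ 0.6188 -0.3465  0.2254] rot [ 1.7997e+02 -6.0000e-02  7.6910e+01] w 0.0433 F [-0.8  0.3 -0.4]
the job is handed in; nothing more can be done
None
```

I handed the job in at 84.7 s: the only blank on the mat is in the middle lane, collar towards the robot, and the plate is down inside the fences. The four knobs went half-way, then home to the stop, in star order, and the dial pointer is within about 0.5° of the brass tab; `sign_off` returned no verdict.

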